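Roll-check a dowel for crookedness

TASK

Check the dowel on the steel plate: take the hand block and, pressing lightly, roll the dowel under its cork sole along the plate through at least one full turn, feeling whether it runs true or rocks. Set the block back on the bench, sole down and clear of the plate, and lay the dowel gently in the plywood tray beside the other good ones if its middle runs true to about one and a half millimetres, or in the deeper crate of offcuts if it is more crooked than that. Leave the gouge, tin and glue bottle where they stand.

Things in the scene. Friction and masses are not known exactly. Their poses are not given: they have to be found in the camera images.
- dowel: Plain light-wood dowel, 20 mm across, 220 mm long, 60 g. Origin on its axis at mid-length; y along it, z up at the start. Anything from straight to kinked at mid-length, its middle 0 to 4 mm off the line of its ends, lying with the kink level, middle to its -x: on rolling towards +x its middle rises by that much in the first quarter turn and sinks in the second. Above 20 N it would spring flat.
- plate: Flat ground-steel plate, 300 x 280 x 20 mm (x, y, z), fixed on the bench. Origin at the centre of its underside; its top is 20 mm above the bench. Under a flat sole the dowel travels half as far as the sole does: to the turn, 63 mm along the plate and 126 mm of sole travel. Pressed on the plate, dowel and cork give about 1 mm per 10 N.
- block: Hand block: flat cork-faced sole 130 x 70 mm (x, y), 22 mm thick, with an upright wooden handle on top, 90 mm long (x), 28 mm thick (y), from 22 to 62 mm above the sole's face. About 250 g. Starts sole down on the bench to the right of the plate. Origin at the centre of the sole's face, z up.
- block_handle (a point): Centre of the block's handle, 45 mm above the sole's face, axes as the block's: pinch it across its 28 mm thickness (along y).
- tray: Shallow plywood tray for good dowels, 290 x 165 x 28 mm outside, walls and floor 8 mm, fixed; it may swap places with the crate. Two straight dowels lie along its -y side behind a fillet 10 mm high. Origin at the centre of its underside, x along its length.
- tray_lane (a point): Centre of the tray's free lane on its inner floor: the lane is 274 mm long (x) and 96 mm wide (y), its floor 8 mm above the bench. The tray's axes.
- crate: Wooden crate of offcuts, 290 x 165 x 58 mm outside, walls and floor 8 mm, fixed. Offcuts fill a strip along its -y side. Origin at the centre of its underside, x along its length.
- crate_lane (a point): Centre of the crate's free lane on its inner floor: 274 mm long (x), about 105 mm wide (y), its floor 8 mm above the bench. The crate's axes.
- gouge: Carving gouge lying on the bench between robot and plate, 265 mm long, 30 mm across. Bystander; origin about mid-length.
- wax_tin: Low round tin, 76 mm across, 55 mm high. Bystander; origin at the centre of its foot.
- glue: White glue bottle, 60 mm across, 170 mm high. Bystander; origin at the centre of its foot.
Mind the look-alikes: they are no part of the job. Leave any red look-alike of the dowel alone. Of the things that look like the block, the largest one is meant.

How it is judged:
By the outcome, as a careful person would: the job done as asked, in the order asked, and still so for the second after the job is handed in, with the robot touching nothing.
It also fails if it takes over 67 s, if anything falls off the work surface, if the arm or the gripper's body presses on something with over 40 N, if the wrist force passes 120 N, or if a joint passes its speed limit or range.

ROBOT

A 7-joint arm with a two-finger parallel gripper is mounted at the origin on the work surface. World frame = base frame: x ahead of the robot, y to its left, z up, the work surface at z = 0. Lengths are in mm, angles in rad, forces in N, time in s.
With the tool pointing down it reaches from about 400 to 875 mm from the base axis. Payload 4.4 kg.
Tool frame: the origin (TCP) lies at the very end of the fingers, on their centre line; the grasp point (between the pads) lies 19 mm behind it; z points along the fingers, y is the direction in which the jaws open and shut (so a half turn about z gives the same grasp; the last joint's range is limited). The gripper opens to 85 mm and grips with 20 to 120 N. Pads are 22 mm wide; open, the fingers measure 114 mm over their backs; the gripper's body (76 mm by 85 mm) begins 54 mm behind the grasp point. The pads swing forward as they close: fully open they stand 13 mm farther back than shut.
Start: joints at [1.089, 0.628, 0.038, 1.517, -0.027, 0.996, -0.02], TCP at [262.577, -594.618, 231.313] pointing down, gripper open.
Joint ranges: [-3.06, 3.06], [-0.37, 2.12], [-1.25, 1.32], [0.18, 2.47], [-1.1, 4.24], [0.23, 1.98], [-2.94, 2.94]. Speed limits (rad/s): [2.57, 2.57, 3.14, 3.14, 3.14, 3.14, 3.14].

INTERFACE

Orientations are given as [roll, pitch, yaw] about the fixed x, y, z axes, in that order (R = Rz(yaw) Ry(pitch) Rx(roll)).
In Python, from cell import read_state, get_image, calibration, finish_job gives the robot as it stands. The module is installed in compiled form; this text tells all that it offers.
- The arm moves only by the tool apply_moves, never from a script. Its argument "increments" is a list of rows, each an object of numbers: "tx", "ty", "tz": the shift along the world's x, y, z in m; "rx", "ry", "rz": the turn, a rotation vector about the world's x, y, z in units of 5 degrees (1.0 is 5 degrees); "claw": the finger opening in m, from 0 to 0.0854. In form: [{"tx": .., "ty": .., "tz": .., "rx": .., "ry": .., "rz": .., "claw": ..}, ...]. A call has 1 to 12 rows; each row is the pose to reach, as a shift and turn from the pose commanded when the call began; what a row does not reach only later rows make up. A row lasts 1/10 s, in which the tool goes at most 50 mm and 8.59 degrees, less where a joint would pass 70% of its speed; a pose out of reach is approached as far as the arm can. A call with a gripper value outside its range is refused whole. The fingers move at their own pace and stop on an object; the grip force is fixed at half the most. Time passes only in rows, so rows that repeat a pose let the fingers close. It gives the time, the measured TCP pose, the force and the opening at its end, in the units of the state.
- read_state(): the state, without advancing time (a new reading comes with each control period).
- get_image(name): name is "side" or "top" or "wrist"; returns the picture (420x560x3 uint8, red, green, blue); there is no depth.
- calibration(name): a dict with "camera_matrix" (3x3 intrinsics, pixels), "origin" and "attitude" of the camera in the world. Camera axes: x right, y up, looking along -z (the intrinsics and any distortion apply to the point x, -y, -z); pixel columns grow to the right and rows downward; lengths in mm; the calibration is good to about 2 mm. A picture is of the moment at which its call begins: read the wrist's pose just before it. calibration takes no time and is no camera call; for the wrist camera it gives the pose at the moment of the call.
- finish_job(): hands the job in, once; it reports no verdict.
The state is a dict: "clock": time; "qpos": joint angles; "qd": joint speeds; "tau": joint torques, N m; "eef_pos": TCP position; "tool_rot": TCP orientation; "force": force on the tool from outside, world axes, zero at the start; "torque": the same for the moment, N m; "width": finger opening in mm.
Only numpy, scipy, OpenCV 4.12 (cv2) and the standard library are available. Lean on these libraries where they do the work, as an engineer would, in place of code of your own. Each camera call takes 0.05 s, during which the arm holds its last target. There are 200 camera calls.

## Working session

There is one attempt and no reset: what is moved stays moved. The work goes in short steps, Python scripts to look and compute and a tool call to move; the robot and the scene stay as the last step left them, time stands still between calls to the robot, and variables do not carry over. Pictures are saved under pics/ and viewed, about 8 in all and at most 12, crops included, and the job is handed in when it is done.

Besides the shell and the picture viewer there is one more tool, called by a JSON object that holds its "fn" and its "kwargs", one argument or row to a line. apply_moves: Moves the arm, as the interface text tells. Its arguments: {"type":"object","properties":{"increments":{"type":"array"}},"required":["increments"]}

```bash
mkdir -p pics; python3 - <<'E'
from cell import *
import cv2
for n in("top","side"):
    im=get_image(n); cv2.imwrite(f"pics/{n}0.png",cv2.resize(im[:,:,::-1],(800,600),interpolation=cv2.INTER_CUBIC)); cv2.imwrite(f"pics/raw_{n}0.png",im[:,:,::-1])
for n in("top","side","wrist"): print(n,calibration(n))
print(read_state())
E
```

```text
top {'camera_matrix': array([[454.47964188,   0.        , 286.30686756],
       [  0.        , 454.47964188, 200.79345078],
       [  0.        ,   0.        ,   1.        ]]), 'origin': array([ 168.91564595,  -49.58578324, 1517.0776779 ]), 'attitude': array([ 0.18707512,  0.02062561, -1.59492597])}
side {'camera_matrix': array([[401.50909398,   0.        , 276.79637355],
       [  0.        , 401.50909398, 211.61304151],
       [  0.        ,   0.        ,   1.        ]]), 'origin': array([ 385.41649368,  890.55114478, 1079.31625698]), 'attitude': array([ 0.74035841, -0.01203068, -3.05862082])}
wrist {'camera_matrix': array([[294.58963822,   0.        , 274.00440669],
       [  0.        , 294.58963822, 210.594318  ],
       [  0.        ,   0.        ,   1.        ]]), 'origin': array([ 333.00312771, -561.56102289,  373.53514754]), 'attitude': array([-3.07650817e-01,  6.24242482e-04, -1.15596984e+00])}
{'clock': 0.1, 'qpos': array([ 1.0892073 ,  0.62924321,  0.03845778,  1.51825458, -0.02700271,
        0.99632772, -0.02002504]), 'qd': array([-0.00064382, -0.00224769,  0.00105084, -0.00381935,  0.0001178 ,
        0.00166214, -0.00063142]), 'tau': array([ 3.41624152e-03, -5.64536512e+01,  1.23089880e+00, -1.93974316e+01,
        1.14117673e-02,  5.43402581e-03, -2.79494721e-07]), 'eef_pos': array([ 262.33787443, -594.09542706,  230.492346  ]), 'tool_rot': array([-3.13987822e+00,  2.21050375e-05,  4.15752301e-01]), 'force': array([-0.23755779, -0.43226661,  0.63529045]), 'torque': array([-0.00643204, -0.03918752,  0.03866429]), 'width': 85.07263759727797}
```

View pics/top0.png

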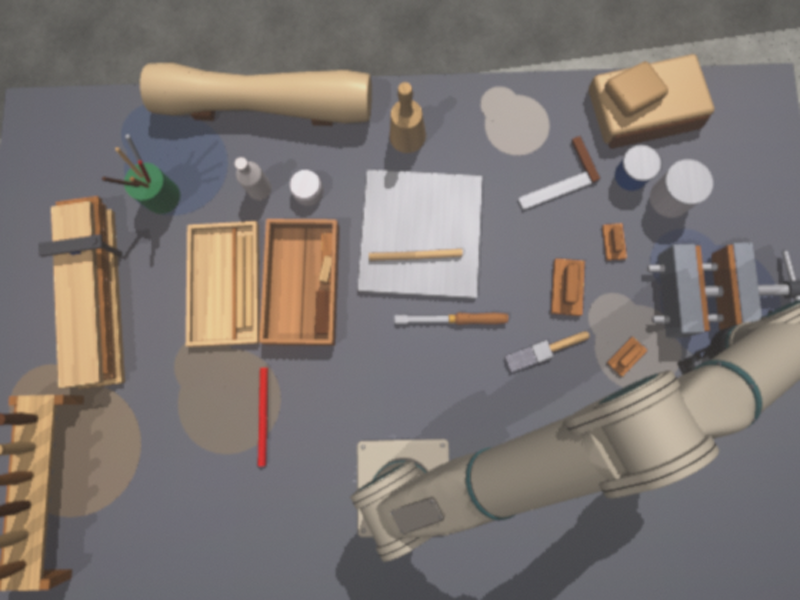

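View pics/side0.png

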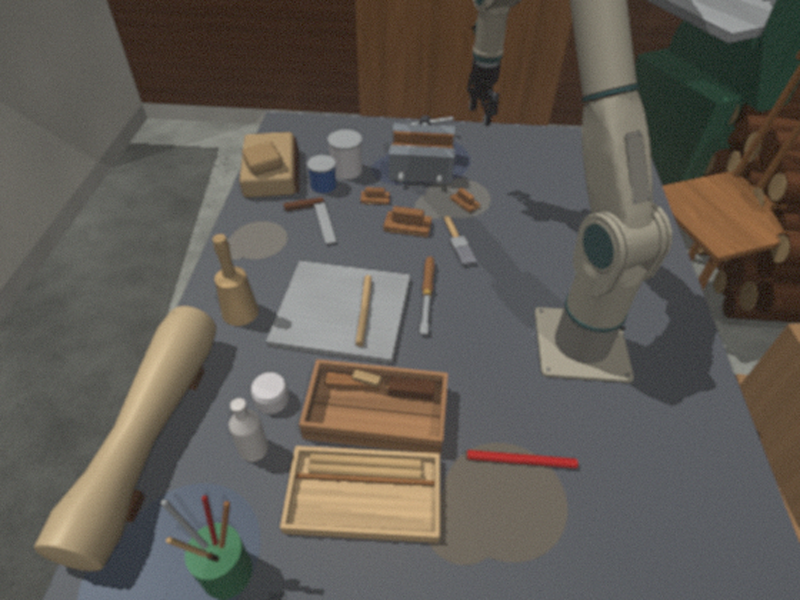

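The top view shows the dowel on the plate at about (415,255), the largest block at (569,287), the crate at (300,282) and the tray at (222,285). The side view shows the dowel at (364,310) and the block at (408,222). I'll enlarge crops for exact pixels.

```bash
cat > h.py <<'E'
import numpy as np,cv2
from scipy.spatial.transform import Rotation as Ro
from cell import *
def cam(n):
    c=calibration(n); return c["camera_matrix"],c["origin"],Ro.from_euler("xyz",c["attitude"]).as_matrix()
def ray(c,p):
    K,o,R=c; d=np.linalg.solve(K,[p[0],p[1],1]); return o,R@(d*[1,-1,-1])
def atz(c,p,z):
    o,d=ray(c,p); return o+d*(z-o[2])/d[2]
def tri(c1,p1,c2,p2):
    o1,d1=ray(c1,p1);o2,d2=ray(c2,p2)
    s=np.linalg.lstsq(np.c_[d1,-d2],o2-o1,rcond=None)[0]
    a,b=o1+d1*s[0],o2+d2*s[1]; return (a+b)/2,np.linalg.norm(a-b)
def proj(c,P):
    K,o,R=c; q=R.T@(np.asarray(P)-o); q=q*[1,-1,-1]; q=K@q; return q[:2]/q[2]
E
python3 - <<'E'
import cv2
t=cv2.imread("pics/raw_top0.png");s=cv2.imread("pics/raw_side0.png")
# raw crops, x4
a=t[112:242,240:440]; b=s[125:255,180:380]
cv2.imwrite("pics/ct.png",cv2.resize(a,None,fx=4,fy=4,interpolation=cv2.INTER_CUBIC))
cv2.imwrite("pics/cs.png",cv2.resize(b,None,fx=4,fy=4,interpolation=cv2.INTER_CUBIC))
E
```

```text
(no output)
```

View pics/ct.png

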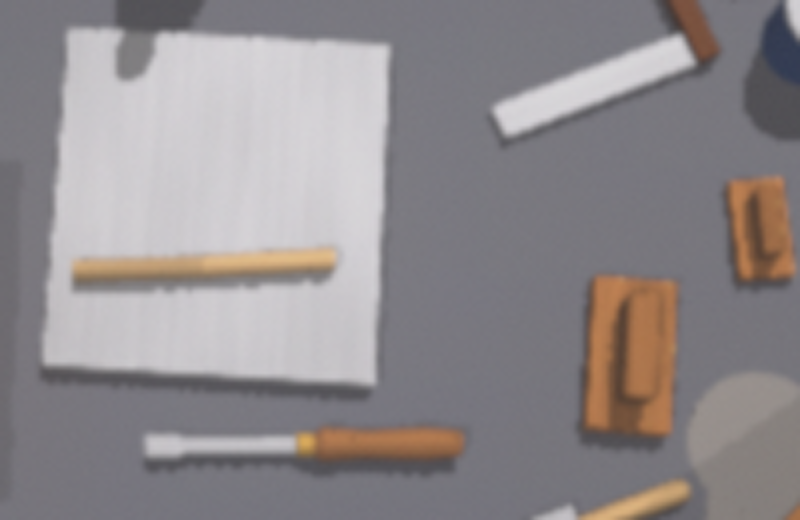

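View pics/cs.png

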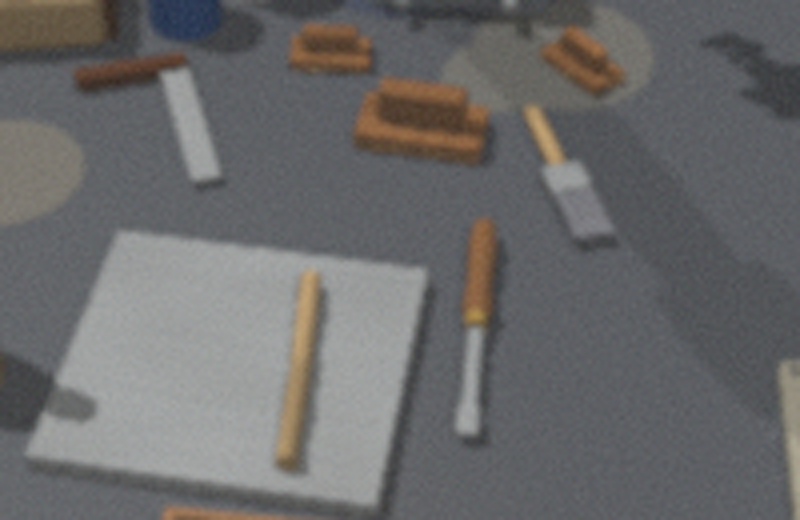

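```bash
python3 - <<'E'
from h import *
np.set_printoptions(precision=1,suppress=True)
T,S=cam("top"),cam("side")
t=lambda x,y:(240+(x+.5)/4-.5,112+(y+.5)/4-.5); s=lambda x,y:(180+(x+.5)/4-.5,125+(y+.5)/4-.5)
f=lambda x,y:(x*.7,y*.7)
def sh(n,ps,z):
    P=np.array([atz(T,t(*p),z) for p in ps]); e=P[1]-P[0]; g=P[2]-P[1]
    print(n,P.mean(0),"axis deg 0-1",np.degrees(np.arctan2(e[1],e[0])),"1-2",np.degrees(np.arctan2(g[1],g[0])),np.linalg.norm(e),np.linalg.norm(g)); 
sh("handle",[(630,288),(662,290),(656,402),(626,397)],62)
sh("sole",[(595,276),(677,281),(668,437),(585,432)],22)
sh("plate",[(68,28),(390,44),(376,387),(43,368)],20)
print("dowel",atz(T,t(73,271),30),atz(T,t(205,264.5),30),atz(T,t(337,258),30))
print("tri dowelL",tri(T,t(73,271),S,s(287,465)),"R",tri(T,t(337,258),S,s(311,272)))
print("tri handle",tri(T,t(643.5,344),S,s(423,92)))
print("tri platecorners",tri(T,t(68,28),S,s(28,458)),tri(T,t(390,44),S,s(118,232)),tri(T,t(376,387),S,s(428,268)))
for n,z,tp,sp in (("crate",58,[(265,220),(337,220),(334,345),(261,344)],[(308,362),(448,373)]),("tray",28,[(186,224),(257,222),(257,347),(187,350)],[(292,449),(441,451)])):
    P=np.array([atz(T,f(*p),z) for p in tp]);print(n,P,P.mean(0))
    print(tri(T,f(*tp[1]),S,f(*sp[0])),tri(T,f(*tp[2]),S,f(*sp[1])))
E
```

```text
handle [ 445.2 -397.1   62. ] axis deg 0-1 -95.34615670186541 1-2 172.88367511076402 25.969601377465803 93.00981206859673
sole [ 442.9 -395.8   22. ] axis deg 0-1 -95.26655155309982 1-2 172.57408644440895 68.4696267490269 132.8083999126662
plate [584.8 -56.2  20. ] axis deg 0-1 -94.82462324546192 1-2 175.2129393421145 279.4821749895547 301.28198779658817
dowel [527.1  68.2  30. ] [529.5 -43.   30. ] [ 531.9 -153.9   30. ]
tri dowelL (array([527.1,  68.7,  25.1]), np.float64(2.2944775390362575)) R (array([ 531.7, -153.9,   30.2]), np.float64(0.19316405173264414))
tri handle (array([ 446.1, -399.2,   52.8]), np.float64(1.5340071142803158))
tri platecorners (array([747.8,  71.3,  12.4]), np.float64(3.2178866069542047)) (array([ 725.5, -208.7,   12. ]), np.float64(1.0087126559655142)) (array([ 424.2, -183.2,   16.4]), np.float64(1.3542753253588091))
crate [[614.7 307.5  58. ]
 [609.6 138.4  58. ]
 [317.1 146.2  58. ]
 [323.7 311.6  58. ]] [466.3 225.9  58. ]
(array([624.3, 140.9,  36.1]), np.float64(15.560425395016603)) (array([318.6, 147.7,  46.4]), np.float64(0.6008596262279388))
tray [[619.7 504.8  28. ]
 [619.5 334.   28. ]
 [320.2 328.1  28. ]
 [317.5 490.4  28. ]] [469.2 414.3  28. ]
(array([628.3, 339.2,   7.5]), np.float64(4.9804696101356525)) (array([324. , 327.5,  27.7]), np.float64(7.563848199644986))
```

{"fn": "apply_moves", "kwargs": {
  "increments": [
    {"tx":0.02,"ty":0.022,"tz":-0.01,"rz":-0.7},
    {"tx":0.05,"ty":0.055,"tz":-0.025,"rz":-2},
    {"tx":0.08,"ty":0.088,"tz":-0.035,"rz":-3},
    {"tx":0.11,"ty":0.12,"tz":-0.05,"rz":-4},
    {"tx":0.14,"ty":0.15,"tz":-0.06,"rz":-5},
    {"tx":0.165,"ty":0.18,"tz":-0.08,"rz":-5.6},
    {"tx":0.18,"ty":0.196,"tz":-0.09,"rz":-6},
    {"tx":0.1815,"ty":0.198,"tz":-0.1,"rz":-6},
    {"tx":0.1815,"ty":0.198,"tz":-0.1,"rz":-6},
    {"tx":0.1815,"ty":0.198,"tz":-0.1,"rz":-6}
  ]
}}

```text
$.increments[0]: bad value
```

```bash
python3 - <<'E'
from h import *
np.set_printoptions(precision=2,suppress=True)
print(read_state()); c=cam("wrist"); im=get_image("wrist")
for P in ([444,-396.5,62],[444,-396.5,0]): print(proj(c,P)*800/560)
np.save("c1.npy",np.r_[c[0].ravel(),c[1],c[2].ravel()])
cv2.imwrite("pics/w1.png",cv2.resize(im[:,:,::-1],(800,600),interpolation=cv2.INTER_CUBIC))
E
```

```text
{'clock': 0.1, 'qpos': array([ 1.09,  0.63,  0.04,  1.52, -0.03,  1.  , -0.02]), 'qd': array([-0., -0.,  0., -0.,  0.,  0., -0.]), 'tau': array([  0.  , -56.45,   1.23, -19.4 ,   0.01,   0.01,  -0.  ]), 'eef_pos': array([ 262.34, -594.1 ,  230.49]), 'tool_rot': array([-3.14,  0.  ,  0.42]), 'force': array([-0.24, -0.43,  0.64]), 'torque': array([-0.01, -0.04,  0.04]), 'width': 85.07263759727797}
[ 209.92 -134.55]
[245.12 -76.13]
```

View pics/w1.png

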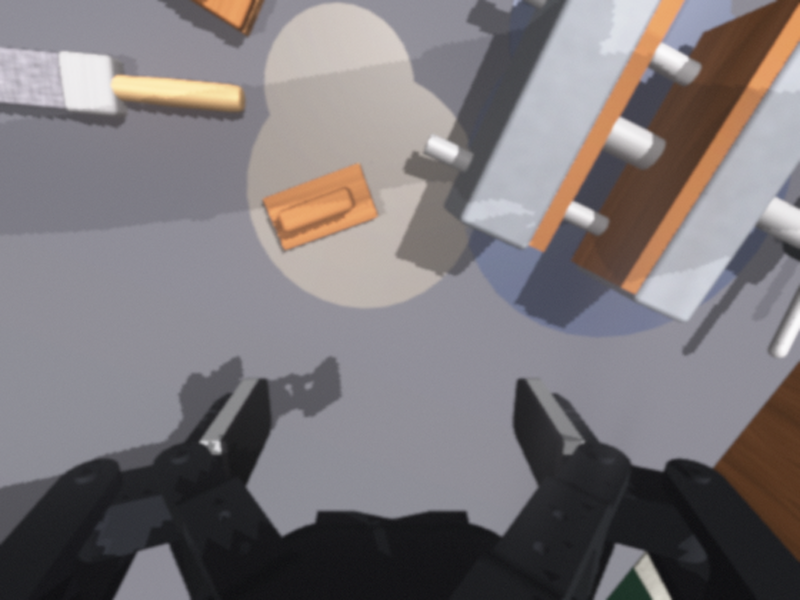

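The call was refused because every row needs all seven keys. The wrist picture therefore shows the starting spot: a small block at (320,208) and the vise at right. I'll resend the full rows.

{"fn": "apply_moves", "kwargs": {
  "increments": [
    {"tx":0.03,"ty":0.033,"tz":0,"rx":0,"ry":0,"rz":-1,"claw":0.085},
    {"tx":0.06,"ty":0.066,"tz":-0.01,"rx":0,"ry":0,"rz":-2,"claw":0.085},
    {"tx":0.09,"ty":0.1,"tz":-0.02,"rx":0,"ry":0,"rz":-3,"claw":0.085},
    {"tx":0.12,"ty":0.13,"tz":-0.04,"rx":0,"ry":0,"rz":-4,"claw":0.085},
    {"tx":0.15,"ty":0.165,"tz":-0.06,"rx":0,"ry":0,"rz":-5,"claw":0.085},
    {"tx":0.17,"ty":0.187,"tz":-0.08,"rx":0,"ry":0,"rz":-5.6,"claw":0.085},
    {"tx":0.1815,"ty":0.198,"tz":-0.09,"rx":0,"ry":0,"rz":-6,"claw":0.085},
    {"tx":0.1815,"ty":0.198,"tz":-0.1,"rx":0,"ry":0,"rz":-6,"claw":0.085},
    {"tx":0.1815,"ty":0.198,"tz":-0.1,"rx":0,"ry":0,"rz":-6,"claw":0.085},
    {"tx":0.1815,"ty":0.198,"tz":-0.1,"rx":0,"ry":0,"rz":-6,"claw":0.085}
  ]
}}

```text
clock: 1.15
eef_pos: [442.6, -398.4, 131.5]
tool_rot: [3.14, 0.001, -0.11]
force: [0.2, -0.0, 0.4]
width: 85.3
```

```bash
python3 - <<'E'
from h import *
np.set_printoptions(precision=2,suppress=True)
s=read_state(); print(s["clock"],s["eef_pos"],s["tool_rot"],s["force"],s["width"],s["qpos"]); c=cam("wrist"); im=get_image("wrist")
for P in ([444,-396.5,62],[444,-396.5,0]): print(proj(c,P)*800/560)
np.save("c1.npy",np.r_[c[0].ravel(),c[1],c[2].ravel()])
cv2.imwrite("pics/w2.png",cv2.resize(im[:,:,::-1],(800,600),interpolation=cv2.INTER_CUBIC))
E
```

```text
1.15 [ 442.63 -398.42  131.5 ] [ 3.14  0.   -0.11] [ 0.22 -0.02  0.38] 85.25194430938255 [ 0.58  0.68  0.17  1.77 -0.16  0.7  -0.85]
[389.71 315.77]
[389.96 284.89]
```

View pics/w2.png

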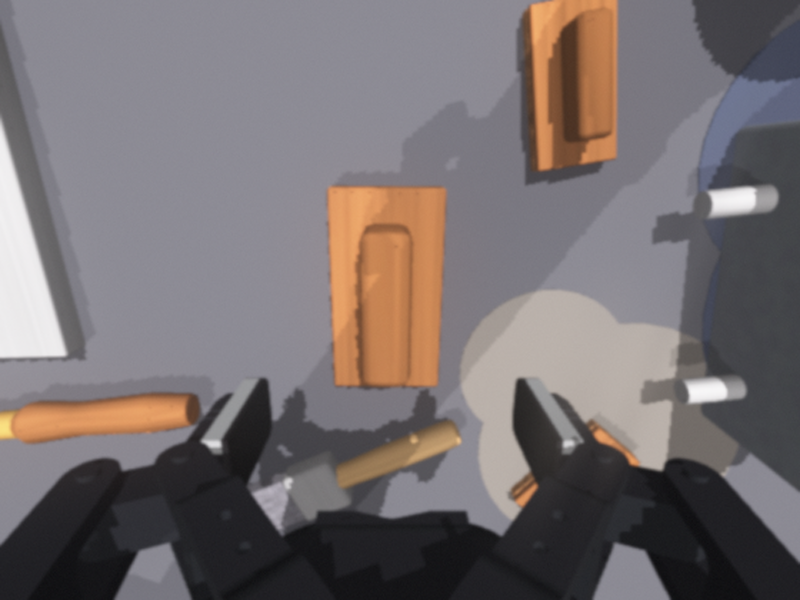

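The wrist view shows the block squarely aligned. Its handle runs from (362,226) to (410,385), about 4 mm further in +x than predicted. I'll descend and grip.

{"fn": "apply_moves", "kwargs": {
  "increments": [
    {"tx":0.004,"ty":0.0015,"tz":-0.03,"rx":0,"ry":0,"rz":0,"claw":0.085},
    {"tx":0.004,"ty":0.0015,"tz":-0.06,"rx":0,"ry":0,"rz":0,"claw":0.085},
    {"tx":0.004,"ty":0.0015,"tz":-0.085,"rx":0,"ry":0,"rz":0,"claw":0.07},
    {"tx":0.004,"ty":0.0015,"tz":-0.097,"rx":0,"ry":0,"rz":0,"claw":0.05},
    {"tx":0.004,"ty":0.0015,"tz":-0.1,"rx":0,"ry":0,"rz":0,"claw":0.04},
    {"tx":0.004,"ty":0.0015,"tz":-0.102,"rx":0,"ry":0,"rz":0,"claw":0.02},
    {"tx":0.004,"ty":0.0015,"tz":-0.102,"rx":0,"ry":0,"rz":0,"claw":0.01},
    {"tx":0.004,"ty":0.0015,"tz":-0.102,"rx":0,"ry":0,"rz":0,"claw":0.01},
    {"tx":0.004,"ty":0.0015,"tz":-0.102,"rx":0,"ry":0,"rz":0,"claw":0.01},
    {"tx":0.004,"ty":0.0015,"tz":-0.102,"rx":0,"ry":0,"rz":0,"claw":0.01}
  ]
}}

```text
clock: 2.2
eef_pos: [448.5, -395.7, 30.3]
tool_rot: [3.141, -0.001, -0.108]
force: [-1.2, 0.7, 5.1]
width: 27.1
```

{"fn": "apply_moves", "kwargs": {
  "increments": [
    {"tx":0,"ty":0,"tz":0.02,"rx":0,"ry":0,"rz":0,"claw":0.01},
    {"tx":0,"ty":0,"tz":0.05,"rx":0,"ry":0,"rz":0,"claw":0.01},
    {"tx":0,"ty":0.02,"tz":0.08,"rx":0,"ry":0,"rz":0.2,"claw":0.01},
    {"tx":0,"ty":0.055,"tz":0.1,"rx":0,"ry":0,"rz":0.4,"claw":0.01},
    {"tx":0,"ty":0.1,"tz":0.105,"rx":0,"ry":0,"rz":0.6,"claw":0.01},
    {"tx":-0.002,"ty":0.145,"tz":0.105,"rx":0,"ry":0,"rz":0.8,"claw":0.01},
    {"tx":-0.004,"ty":0.19,"tz":0.105,"rx":0,"ry":0,"rz":1.0,"claw":0.01},
    {"tx":-0.006,"ty":0.235,"tz":0.105,"rx":0,"ry":0,"rz":1.2,"claw":0.01},
    {"tx":-0.008,"ty":0.28,"tz":0.105,"rx":0,"ry":0,"rz":1.46,"claw":0.01},
    {"tx":-0.008,"ty":0.32,"tz":0.105,"rx":0,"ry":0,"rz":1.46,"claw":0.01},
    {"tx":-0.008,"ty":0.345,"tz":0.105,"rx":0,"ry":0,"rz":1.46,"claw":0.01},
    {"tx":-0.008,"ty":0.352,"tz":0.105,"rx":0,"ry":0,"rz":1.46,"claw":0.01}
  ]
}}

```text
clock: 3.4
eef_pos: [439.7, -39.4, 134.2]
tool_rot: [-3.14, 0.001, 0.025]
force: [-0.5, -0.6, -2.9]
width: 27.2
```

{"fn": "apply_moves", "kwargs": {
  "increments": [
    {"tx":0,"ty":0,"tz":0,"rx":0,"ry":0,"rz":0,"claw":0.01},
    {"tx":0,"ty":0,"tz":0,"rx":0,"ry":0,"rz":0,"claw":0.01},
    {"tx":0,"ty":0,"tz":0,"rx":0,"ry":0,"rz":0,"claw":0.01},
    {"tx":0,"ty":0,"tz":0,"rx":0,"ry":0,"rz":0,"claw":0.01}
  ]
}}

```text
clock: 3.8
eef_pos: [440.1, -44.5, 134.3]
tool_rot: [3.141, -0.0, 0.017]
force: [0.5, 0.6, -3.0]
width: 27.3
```

```bash
python3 - <<'E'
from h import *
np.set_printoptions(precision=2,suppress=True)
s=read_state(); print(s["clock"],s["eef_pos"],s["tool_rot"],s["force"],s["width"],s["qpos"]); c=cam("wrist"); im=get_image("wrist")
np.save("c3.npy",np.r_[c[0].ravel(),c[1],c[2].ravel()])
for P in ([527,68,30],[529.5,-43,30],[532,-154,30]): print(proj(c,P)*800/560)
cv2.imwrite("pics/w3raw.png",im[:,:,::-1])
cv2.imwrite("pics/w3.png",cv2.resize(im[:,:,::-1],(800,600),interpolation=cv2.INTER_CUBIC))
E
```

```text
3.8 [440.06 -44.5  134.31] [ 3.14 -0.    0.02] [ 0.52  0.62 -3.  ] 27.320189204942814 [-0.09  0.51  0.19  2.18 -0.2   0.47 -1.31]
[192.28 145.42]
[393.48 144.04]
[594.91 142.67]
```

View pics/w3.png

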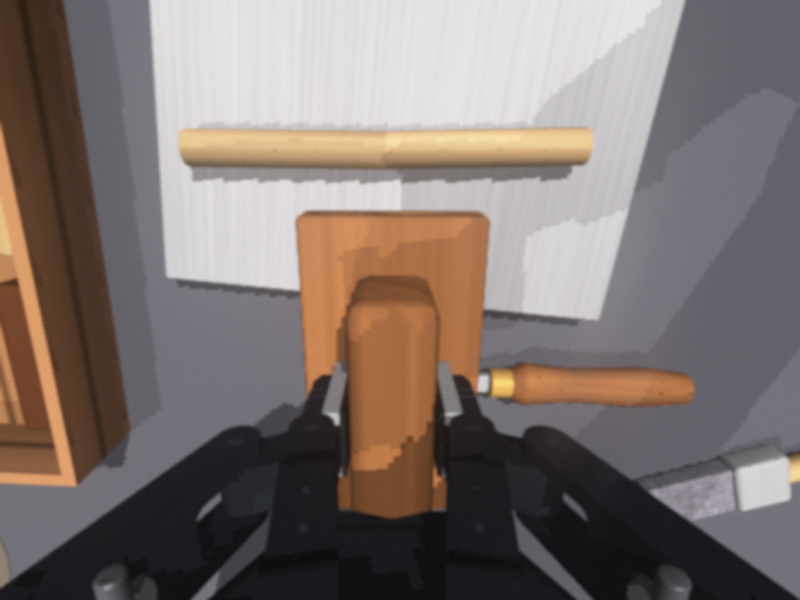

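The wrist view shows the dowel from (182,147) to (591,145), with a faint kink at (387,149). I'll measure that with a fit before the roll.

```bash
python3 - <<'E'
from h import *
np.set_printoptions(precision=2,suppress=True)
v=np.load("c3.npy"); c=(v[:9].reshape(3,3),v[9:12],v[12:].reshape(3,3))
im=cv2.imread("pics/w3raw.png").astype(float); sat=cv2.GaussianBlur(im[:,:,2]-im[:,:,0],(3,3),0)
pts=[]
for u in range(120,424):
    col=sat[80:130,u]; w=col>0.5*np.median(np.sort(col)[-12:])
    if col.max()<40: continue
    h=0.5*np.median(np.sort(col)[-12:]); idx=np.where(w)[0]; a,b=idx[0],idx[-1]
    if a==0 or b==49: continue
    ta=a-(col[a]-h)/(col[a]-col[a-1]); tb=b+(col[b]-h)/(col[b]-col[b+1])
    for t_,k in((ta,0),(tb,1)): pts.append((u,k,*atz(c,(u,80+t_),30)[:2]))
P=np.array(pts); print("u",P[:,0].min(),P[:,0].max())
for k in(0,1,2):
    if k<2: Q=P[P[:,1]==k][:,2:]
    else: Q=(P[P[:,1]==0][:,2:]+P[P[:,1]==1][:,2:])/2
    y0,y1=Q[:,1].max(),Q[:,1].min(); m=(y0+y1)/2
    Q=Q[(Q[:,1]<y0-6)&(Q[:,1]>y1+6)]
    y=(Q[:,1]-m)
    A=np.c_[np.ones_like(y),y,110-np.abs(y)]
    r=np.linalg.lstsq(A,Q[:,0],rcond=None)[0]; res=Q[:,0]-A@r
    print(k,"ends y",y0,y1,"mid",m,"x at ends line",r[0],"slope",r[1],"kink mm",r[2]*110,"rms",res.std())
E
```

```text
u 125.0 415.0
0 ends y 74.57757407620662 -151.93405869994024 mid -38.67824231186681 x at ends line 537.9597859407221 slope -0.019767042089353204 kink mm -1.6873055930021053 rms 0.05995185459872816
1 ends y 75.99514206819995 -153.45057418160982 mid -38.727716056704935 x at ends line 520.1968471488672 slope -0.018159808805379297 kink mm -2.0958350998979247 rms 0.19585664856329021
2 ends y 75.28635807220329 -152.69231644077502 mid -38.702979184285866 x at ends line 529.0833013501632 slope -0.018950133724056878 kink mm -1.897846481674089 rms 0.12091716643356482
```

{"fn": "apply_moves", "kwargs": {
  "increments": [
    {"tx":0.02,"ty":0.001,"tz":-0.01,"rx":0,"ry":0,"rz":0,"claw":0.01},
    {"tx":0.045,"ty":0.0015,"tz":-0.03,"rx":0,"ry":0,"rz":0,"claw":0.01},
    {"tx":0.054,"ty":0.0015,"tz":-0.045,"rx":0,"ry":0,"rz":0,"claw":0.01},
    {"tx":0.054,"ty":0.0015,"tz":-0.055,"rx":0,"ry":0,"rz":0,"claw":0.01},
    {"tx":0.054,"ty":0.0015,"tz":-0.06,"rx":0,"ry":0,"rz":0,"claw":0.01},
    {"tx":0.054,"ty":0.0015,"tz":-0.06,"rx":0,"ry":0,"rz":0,"claw":0.01},
    {"tx":0.054,"ty":0.0015,"tz":-0.06,"rx":0,"ry":0,"rz":0,"claw":0.01},
    {"tx":0.054,"ty":0.0015,"tz":-0.061,"rx":0,"ry":0,"rz":0,"claw":0.01},
    {"tx":0.054,"ty":0.0015,"tz":-0.062,"rx":0,"ry":0,"rz":0,"claw":0.01},
    {"tx":0.054,"ty":0.0015,"tz":-0.062,"rx":0,"ry":0,"rz":0,"claw":0.01}
  ]
}}

```text
clock: 4.85
eef_pos: [494.1, -41.6, 72.6]
tool_rot: [-3.142, -0.0, 0.02]
force: [-0.7, 0.8, -2.9]
width: 27.1
```

{"fn": "apply_moves", "kwargs": {
  "increments": [
    {"tx":0,"ty":0,"tz":-0.001,"rx":0,"ry":0,"rz":0,"claw":0.01},
    {"tx":0,"ty":0,"tz":-0.0015,"rx":0,"ry":0,"rz":0,"claw":0.01},
    {"tx":0,"ty":0,"tz":-0.002,"rx":0,"ry":0,"rz":0,"claw":0.01},
    {"tx":0,"ty":0,"tz":-0.002,"rx":0,"ry":0,"rz":0,"claw":0.01},
    {"tx":0,"ty":0,"tz":-0.002,"rx":0,"ry":0,"rz":0,"claw":0.01}
  ]
}}

```text
clock: 5.35
eef_pos: [494.1, -41.6, 70.3]
tool_rot: [3.142, 0.0, 0.02]
force: [-0.5, -0.4, -2.1]
width: 26.7
```

{"fn": "apply_moves", "kwargs": {
  "increments": [
    {"tx":0,"ty":0,"tz":-0.0003,"rx":0,"ry":0,"rz":0,"claw":0.01},
    {"tx":0,"ty":0,"tz":-0.0006,"rx":0,"ry":0,"rz":0,"claw":0.01},
    {"tx":0,"ty":0,"tz":-0.0006,"rx":0,"ry":0,"rz":0,"claw":0.01},
    {"tx":0,"ty":0,"tz":-0.0006,"rx":0,"ry":0,"rz":0,"claw":0.01},
    {"tx":0,"ty":0,"tz":-0.0006,"rx":0,"ry":0,"rz":0,"claw":0.01}
  ]
}}

```text
clock: 5.85
eef_pos: [494.6, -41.6, 70.1]
tool_rot: [3.142, -0.001, 0.02]
force: [-0.9, 1.2, 3.7]
width: 27.3
```

{"fn": "apply_moves", "kwargs": {
  "increments": [
    {"tx":0.002,"ty":0,"tz":0.0001,"rx":0,"ry":0,"rz":0,"claw":0.01},
    {"tx":0.004,"ty":0.0001,"tz":0.0003,"rx":0,"ry":0,"rz":0,"claw":0.01},
    {"tx":0.006,"ty":0.0001,"tz":0.0005,"rx":0,"ry":0,"rz":0,"claw":0.01},
    {"tx":0.008,"ty":0.0002,"tz":0.0006,"rx":0,"ry":0,"rz":0,"claw":0.01},
    {"tx":0.008,"ty":0.0002,"tz":0.0006,"rx":0,"ry":0,"rz":0,"claw":0.01},
    {"tx":0.008,"ty":0.0002,"tz":0.0006,"rx":0,"ry":0,"rz":0,"claw":0.01}
  ]
}}

```text
clock: 6.45
eef_pos: [502.6, -41.5, 70.5]
tool_rot: [3.141, -0.001, 0.02]
force: [-1.0, 0.2, 5.4]
width: 27.0
```

{"fn": "apply_moves", "kwargs": {
  "increments": [
    {"tx":0.002,"ty":0,"tz":0.0003,"rx":0,"ry":0,"rz":0,"claw":0.01},
    {"tx":0.004,"ty":0.0001,"tz":0.0005,"rx":0,"ry":0,"rz":0,"claw":0.01},
    {"tx":0.006,"ty":0.0001,"tz":0.0007,"rx":0,"ry":0,"rz":0,"claw":0.01},
    {"tx":0.008,"ty":0.0002,"tz":0.0008,"rx":0,"ry":0,"rz":0,"claw":0.01},
    {"tx":0.008,"ty":0.0002,"tz":0.0008,"rx":0,"ry":0,"rz":0,"claw":0.01},
    {"tx":0.008,"ty":0.0002,"tz":0.0008,"rx":0,"ry":0,"rz":0,"claw":0.01}
  ]
}}

```text
clock: 7.05
eef_pos: [510.2, -41.3, 71.0]
tool_rot: [3.141, -0.0, 0.02]
force: [0.1, -0.3, 2.4]
width: 27.3
```

{"fn": "apply_moves", "kwargs": {
  "increments": [
    {"tx":0.002,"ty":0,"tz":0.0001,"rx":0,"ry":0,"rz":0,"claw":0.01},
    {"tx":0.004,"ty":0.0001,"tz":0.0002,"rx":0,"ry":0,"rz":0,"claw":0.01},
    {"tx":0.006,"ty":0.0001,"tz":0.0002,"rx":0,"ry":0,"rz":0,"claw":0.01},
    {"tx":0.008,"ty":0.0002,"tz":0.0003,"rx":0,"ry":0,"rz":0,"claw":0.01},
    {"tx":0.008,"ty":0.0002,"tz":0.0003,"rx":0,"ry":0,"rz":0,"claw":0.01},
    {"tx":0.008,"ty":0.0002,"tz":0.0003,"rx":0,"ry":0,"rz":0,"claw":0.01}
  ]
}}

```text
clock: 7.65
eef_pos: [518.3, -41.1, 71.4]
tool_rot: [3.141, -0.0, 0.02]
force: [-0.5, 0.5, 1.0]
width: 27.3
```

{"fn": "apply_moves", "kwargs": {
  "increments": [
    {"tx":0.002,"ty":0,"tz":0,"rx":0,"ry":0,"rz":0,"claw":0.01},
    {"tx":0.004,"ty":0.0001,"tz":0.0001,"rx":0,"ry":0,"rz":0,"claw":0.01},
    {"tx":0.006,"ty":0.0001,"tz":0.0001,"rx":0,"ry":0,"rz":0,"claw":0.01},
    {"tx":0.008,"ty":0.0002,"tz":0.0001,"rx":0,"ry":0,"rz":0,"claw":0.01},
    {"tx":0.008,"ty":0.0002,"tz":0.0001,"rx":0,"ry":0,"rz":0,"claw":0.01},
    {"tx":0.008,"ty":0.0002,"tz":0.0001,"rx":0,"ry":0,"rz":0,"claw":0.01}
  ]
}}

```text
clock: 8.25
eef_pos: [526.3, -40.9, 71.5]
tool_rot: [3.141, -0.0, 0.019]
force: [1.3, -0.5, 1.3]
width: 27.1
```

{"fn": "apply_moves", "kwargs": {
  "increments": [
    {"tx":0,"ty":0,"tz":0.0002,"rx":0,"ry":0,"rz":0,"claw":0.01},
    {"tx":0,"ty":0,"tz":0.0002,"rx":0,"ry":0,"rz":0,"claw":0.01},
    {"tx":0,"ty":0,"tz":0.0002,"rx":0,"ry":0,"rz":0,"claw":0.01},
    {"tx":0,"ty":0,"tz":0.0002,"rx":0,"ry":0,"rz":0,"claw":0.01}
  ]
}}

```text
clock: 8.65
eef_pos: [525.8, -40.9, 71.6]
tool_rot: [3.142, 0.0, 0.019]
force: [-0.4, -1.1, -1.3]
width: 27.2
```

```bash
python3 - <<'E'
from h import *
for i in range(3):
    s=read_state(); print(s["clock"],s["eef_pos"].round(2),s["force"].round(2)); get_image("wrist")
E
```

```text
8.65 [525.8  -40.89  71.59] [-0.44 -1.08 -1.27]
8.7 [525.84 -40.85  71.59] [ 0.6  -0.78 -0.88]
8.75 [525.85 -40.85  71.6 ] [-1.23 -0.85 -1.11]
```

{"fn": "apply_moves", "kwargs": {
  "increments": [
    {"tx":0.002,"ty":0,"tz":-0.0003,"rx":0,"ry":0,"rz":0,"claw":0.01},
    {"tx":0.004,"ty":0.0001,"tz":-0.0004,"rx":0,"ry":0,"rz":0,"claw":0.01},
    {"tx":0.006,"ty":0.0001,"tz":-0.0005,"rx":0,"ry":0,"rz":0,"claw":0.01},
    {"tx":0.008,"ty":0.0002,"tz":-0.0005,"rx":0,"ry":0,"rz":0,"claw":0.01},
    {"tx":0.008,"ty":0.0002,"tz":-0.0005,"rx":0,"ry":0,"rz":0,"claw":0.01},
    {"tx":0.008,"ty":0.0002,"tz":-0.0005,"rx":0,"ry":0,"rz":0,"claw":0.01}
  ]
}}

```text
clock: 9.4
eef_pos: [534.5, -40.7, 71.4]
tool_rot: [3.141, -0.001, 0.019]
force: [0.7, -1.4, 2.9]
width: 27.3
```

{"fn": "apply_moves", "kwargs": {
  "increments": [
    {"tx":0.002,"ty":0,"tz":-0.0001,"rx":0,"ry":0,"rz":0,"claw":0.01},
    {"tx":0.004,"ty":0.0001,"tz":-0.0002,"rx":0,"ry":0,"rz":0,"claw":0.01},
    {"tx":0.006,"ty":0.0001,"tz":-0.0003,"rx":0,"ry":0,"rz":0,"claw":0.01},
    {"tx":0.008,"ty":0.0002,"tz":-0.0004,"rx":0,"ry":0,"rz":0,"claw":0.01},
    {"tx":0.008,"ty":0.0002,"tz":-0.0004,"rx":0,"ry":0,"rz":0,"claw":0.01},
    {"tx":0.008,"ty":0.0002,"tz":-0.0004,"rx":0,"ry":0,"rz":0,"claw":0.01}
  ]
}}

```text
clock: 10.0
eef_pos: [542.6, -40.5, 71.0]
tool_rot: [3.141, -0.001, 0.02]
force: [1.5, -1.4, 5.2]
width: 27.4
```

{"fn": "apply_moves", "kwargs": {
  "increments": [
    {"tx":0.002,"ty":0,"tz":-0.0002,"rx":0,"ry":0,"rz":0,"claw":0.01},
    {"tx":0.004,"ty":0.0001,"tz":-0.0003,"rx":0,"ry":0,"rz":0,"claw":0.01},
    {"tx":0.006,"ty":0.0001,"tz":-0.0005,"rx":0,"ry":0,"rz":0,"claw":0.01},
    {"tx":0.008,"ty":0.0002,"tz":-0.0006,"rx":0,"ry":0,"rz":0,"claw":0.01},
    {"tx":0.008,"ty":0.0002,"tz":-0.0006,"rx":0,"ry":0,"rz":0,"claw":0.01},
    {"tx":0.008,"ty":0.0002,"tz":-0.0006,"rx":0,"ry":0,"rz":0,"claw":0.01}
  ]
}}

```text
clock: 10.6
eef_pos: [550.7, -40.3, 70.5]
tool_rot: [3.141, -0.001, 0.02]
force: [1.8, -2.1, 6.3]
width: 26.8
```

{"fn": "apply_moves", "kwargs": {
  "increments": [
    {"tx":0.002,"ty":0,"tz":-0.0002,"rx":0,"ry":0,"rz":0,"claw":0.01},
    {"tx":0.004,"ty":0.0001,"tz":-0.0003,"rx":0,"ry":0,"rz":0,"claw":0.01},
    {"tx":0.006,"ty":0.0001,"tz":-0.0004,"rx":0,"ry":0,"rz":0,"claw":0.01},
    {"tx":0.007,"ty":0.0002,"tz":-0.0005,"rx":0,"ry":0,"rz":0,"claw":0.01},
    {"tx":0.007,"ty":0.0002,"tz":-0.0005,"rx":0,"ry":0,"rz":0,"claw":0.01},
    {"tx":0.007,"ty":0.0002,"tz":-0.0005,"rx":0,"ry":0,"rz":0,"claw":0.01}
  ]
}}

```text
clock: 11.2
eef_pos: [557.7, -40.1, 70.2]
tool_rot: [3.141, -0.001, 0.02]
force: [0.8, -0.9, 6.0]
width: 27.5
```

```bash
python3 - <<'E'
from h import *
for i in range(3):
    s=read_state(); print(s["clock"],s["eef_pos"].round(2),s["force"].round(2)); get_image("top")
E
```

```text
11.2 [557.69 -40.14  70.18] [ 0.79 -0.86  5.98]
11.25 [557.68 -40.15  70.16] [ 2.03 -1.89  6.36]
11.3 [557.7  -40.17  70.15] [ 1.27 -1.36  7.58]
```

{"fn": "apply_moves", "kwargs": {
  "increments": [
    {"tx":0.002,"ty":0,"tz":0.0001,"rx":0,"ry":0,"rz":0,"claw":0.01},
    {"tx":0.004,"ty":0.0001,"tz":0.0001,"rx":0,"ry":0,"rz":0,"claw":0.01},
    {"tx":0.006,"ty":0.0001,"tz":0.0001,"rx":0,"ry":0,"rz":0,"claw":0.01},
    {"tx":0.008,"ty":0.0002,"tz":0.0001,"rx":0,"ry":0,"rz":0,"claw":0.01},
    {"tx":0.008,"ty":0.0002,"tz":0.0001,"rx":0,"ry":0,"rz":0,"claw":0.01},
    {"tx":0.008,"ty":0.0002,"tz":0.0001,"rx":0,"ry":0,"rz":0,"claw":0.01}
  ]
}}

```text
clock: 11.95
eef_pos: [565.3, -40.0, 70.1]
tool_rot: [3.141, -0.001, 0.019]
force: [0.6, -0.6, 6.5]
width: 27.3
```

{"fn": "apply_moves", "kwargs": {
  "increments": [
    {"tx":0.002,"ty":0,"tz":0,"rx":0,"ry":0,"rz":0,"claw":0.01},
    {"tx":0.004,"ty":0.0001,"tz":0,"rx":0,"ry":0,"rz":0,"claw":0.01},
    {"tx":0.006,"ty":0.0001,"tz":0,"rx":0,"ry":0,"rz":0,"claw":0.01},
    {"tx":0.008,"ty":0.0002,"tz":0,"rx":0,"ry":0,"rz":0,"claw":0.01},
    {"tx":0.008,"ty":0.0002,"tz":0,"rx":0,"ry":0,"rz":0,"claw":0.01},
    {"tx":0.008,"ty":0.0002,"tz":0,"rx":0,"ry":0,"rz":0,"claw":0.01}
  ]
}}

```text
clock: 12.55
eef_pos: [573.3, -39.8, 70.2]
tool_rot: [3.141, -0.0, 0.02]
force: [0.5, -0.8, 6.7]
width: 27.4
```

{"fn": "apply_moves", "kwargs": {
  "increments": [
    {"tx":0.003,"ty":0.0001,"tz":0.0001,"rx":0,"ry":0,"rz":0,"claw":0.01},
    {"tx":0.006,"ty":0.0001,"tz":0.0001,"rx":0,"ry":0,"rz":0,"claw":0.01},
    {"tx":0.009,"ty":0.0002,"tz":0.0001,"rx":0,"ry":0,"rz":0,"claw":0.01},
    {"tx":0.012,"ty":0.0002,"tz":0.0001,"rx":0,"ry":0,"rz":0,"claw":0.01},
    {"tx":0.015,"ty":0.0003,"tz":0.0001,"rx":0,"ry":0,"rz":0,"claw":0.01},
    {"tx":0.015,"ty":0.0003,"tz":0.0001,"rx":0,"ry":0,"rz":0,"claw":0.01},
    {"tx":0.015,"ty":0.0003,"tz":0.0001,"rx":0,"ry":0,"rz":0,"claw":0.01}
  ]
}}

```text
clock: 13.25
eef_pos: [588.4, -39.5, 70.3]
tool_rot: [3.141, -0.001, 0.02]
force: [0.2, -1.4, 6.7]
width: 27.2
```

{"fn": "apply_moves", "kwargs": {
  "increments": [
    {"tx":0.003,"ty":0.0001,"tz":0,"rx":0,"ry":0,"rz":0,"claw":0.01},
    {"tx":0.006,"ty":0.0001,"tz":0,"rx":0,"ry":0,"rz":0,"claw":0.01},
    {"tx":0.009,"ty":0.0002,"tz":0,"rx":0,"ry":0,"rz":0,"claw":0.01},
    {"tx":0.012,"ty":0.0002,"tz":0,"rx":0,"ry":0,"rz":0,"claw":0.01},
    {"tx":0.015,"ty":0.0003,"tz":0,"rx":0,"ry":0,"rz":0,"claw":0.01},
    {"tx":0.015,"ty":0.0003,"tz":0,"rx":0,"ry":0,"rz":0,"claw":0.01},
    {"tx":0.015,"ty":0.0003,"tz":0,"rx":0,"ry":0,"rz":0,"claw":0.01}
  ]
}}

```text
clock: 13.95
eef_pos: [603.3, -39.1, 70.3]
tool_rot: [3.141, -0.0, 0.02]
force: [0.1, -1.0, 6.2]
width: 27.2
```

{"fn": "apply_moves", "kwargs": {
  "increments": [
    {"tx":0.003,"ty":0.0001,"tz":0,"rx":0,"ry":0,"rz":0,"claw":0.01},
    {"tx":0.006,"ty":0.0001,"tz":0,"rx":0,"ry":0,"rz":0,"claw":0.01},
    {"tx":0.009,"ty":0.0002,"tz":0,"rx":0,"ry":0,"rz":0,"claw":0.01},
    {"tx":0.012,"ty":0.0002,"tz":0,"rx":0,"ry":0,"rz":0,"claw":0.01},
    {"tx":0.015,"ty":0.0003,"tz":0,"rx":0,"ry":0,"rz":0,"claw":0.01},
    {"tx":0.018,"ty":0.0003,"tz":0,"rx":0,"ry":0,"rz":0,"claw":0.01},
    {"tx":0.018,"ty":0.0003,"tz":0,"rx":0,"ry":0,"rz":0,"claw":0.01},
    {"tx":0.018,"ty":0.0003,"tz":0,"rx":0,"ry":0,"rz":0,"claw":0.01}
  ]
}}

```text
clock: 14.75
eef_pos: [621.0, -38.7, 70.0]
tool_rot: [3.142, 0.0, 0.02]
force: [1.0, -0.6, 5.3]
width: 27.0
```

{"fn": "apply_moves", "kwargs": {
  "increments": [
    {"tx":0.002,"ty":0,"tz":0.0001,"rx":0,"ry":0,"rz":0,"claw":0.01},
    {"tx":0.004,"ty":0.0001,"tz":0.0002,"rx":0,"ry":0,"rz":0,"claw":0.01},
    {"tx":0.006,"ty":0.0001,"tz":0.0004,"rx":0,"ry":0,"rz":0,"claw":0.01},
    {"tx":0.008,"ty":0.0002,"tz":0.0006,"rx":0,"ry":0,"rz":0,"claw":0.01},
    {"tx":0.008,"ty":0.0002,"tz":0.0006,"rx":0,"ry":0,"rz":0,"claw":0.01},
    {"tx":0.008,"ty":0.0002,"tz":0.0006,"rx":0,"ry":0,"rz":0,"claw":0.01}
  ]
}}

```text
clock: 15.35
eef_pos: [629.0, -38.5, 70.3]
tool_rot: [3.142, 0.0, 0.02]
force: [-1.0, -0.7, 3.4]
width: 27.1
```

```bash
cat > kink.py <<'E'
from h import *
def kink(im,c,r0,r1,u0,u1,z=30):
    """edges by steepest subpixel gradient between dowel and plate in several channels"""
    im=im.astype(float); B,G,R=im[...,0],im[...,1],im[...,2]
    for nm,ch in(("R-B",R-B),("B",-B),("B/R",-B/(R+1)*200)):
        ch=cv2.GaussianBlur(ch,(0,0),1.0); out=[]
        for k in(0,1):
            Q=[]
            for u in range(u0,u1):
                g=np.gradient(ch[r0:r1,u])*(1 if k==0 else -1); i=int(g.argmax())
                if i<1 or i>len(g)-2: continue
                a,b,d=g[i-1:i+2]; Q.append(atz(c,(u,r0+i+.5*(a-d)/(a-2*b+d)),z)[:2])
            Q=np.array(Q); out.append(Q)
        for k,Q in enumerate(out):
            y=Q[:,1]-YM; keep=np.ones(len(y),bool)
            for _ in range(4):
                A=np.c_[np.ones_like(y),y,110-np.abs(y)]; r=np.linalg.lstsq(A[keep],Q[keep,0],rcond=None)[0]; res=Q[:,0]-A@r; keep=np.abs(res)<2.5*res[keep].std()
            print(nm,k,"x",r[0].round(1),"slope",r[1].round(4),"kink",(r[2]*110).round(2),"rms",res[keep].std().round(2),keep.sum())
E
python3 - <<'E'
import kink; from kink import *
v=np.load("c3.npy"); c=(v[:9].reshape(3,3),v[9:12],v[12:].reshape(3,3)); kink.YM=-39.5
kink.kink(cv2.imread("pics/w3raw.png"),c,82,125,134,407)
E
```

```text
Traceback (most recent call last):
AttributeError: 'function' object has no attribute 'kink'
```

```bash
cat > k1.py <<'E'
import kink as k; from h import *
v=np.load("c3.npy"); c=(v[:9].reshape(3,3),v[9:12],v[12:].reshape(3,3)); k.YM=-39.5
k.kink(cv2.imread("pics/w3raw.png"),c,82,125,134,407)
E
python3 k1.py
```

```text
R-B 0 x 537.9 slope -0.0198 kink -1.66 rms 0.06 266
R-B 1 x 518.9 slope -0.021 kink -1.85 rms 0.08 270
B 0 x 538.3 slope -0.0203 kink -1.59 rms 0.11 273
B 1 x 518.0 slope -0.0187 kink -1.67 rms 0.06 236
B/R 0 x 538.0 slope -0.02 kink -1.67 rms 0.06 270
B/R 1 x 518.5 slope -0.0189 kink -1.75 rms 0.06 265
```

{"fn": "apply_moves", "kwargs": {
  "increments": [
    {"tx":-0.002,"ty":0,"tz":-0.0002,"rx":0,"ry":0,"rz":0,"claw":0.01},
    {"tx":-0.004,"ty":-0.0001,"tz":-0.0004,"rx":0,"ry":0,"rz":0,"claw":0.01},
    {"tx":-0.006,"ty":-0.0001,"tz":-0.0005,"rx":0,"ry":0,"rz":0,"claw":0.01},
    {"tx":-0.008,"ty":-0.0002,"tz":-0.0006,"rx":0,"ry":0,"rz":0,"claw":0.01},
    {"tx":-0.009,"ty":-0.0002,"tz":-0.0006,"rx":0,"ry":0,"rz":0,"claw":0.01},
    {"tx":-0.009,"ty":-0.0002,"tz":-0.0006,"rx":0,"ry":0,"rz":0,"claw":0.01},
    {"tx":-0.009,"ty":-0.0002,"tz":-0.0003,"rx":0,"ry":0,"rz":0,"claw":0.01},
    {"tx":-0.009,"ty":-0.0002,"tz":0,"rx":0,"ry":0,"rz":0,"claw":0.01},
    {"tx":-0.009,"ty":-0.0002,"tz":0.0005,"rx":0,"ry":0,"rz":0,"claw":0.01},
    {"tx":-0.009,"ty":-0.0002,"tz":0.001,"rx":0,"ry":0,"rz":0,"claw":0.01},
    {"tx":-0.009,"ty":-0.0002,"tz":0.003,"rx":0,"ry":0,"rz":0,"claw":0.01},
    {"tx":-0.009,"ty":-0.0002,"tz":0.006,"rx":0,"ry":0,"rz":0,"claw":0.01}
  ]
}}

```text
clock: 16.55
eef_pos: [619.6, -38.4, 76.1]
tool_rot: [-3.141, 0.001, 0.02]
force: [0.6, 0.8, -2.3]
width: 27.0
```

{"fn": "apply_moves", "kwargs": {
  "increments": [
    {"tx":0,"ty":0,"tz":0.015,"rx":0,"ry":0,"rz":0,"claw":0.01},
    {"tx":0,"ty":0,"tz":0.03,"rx":0,"ry":0,"rz":0,"claw":0.01},
    {"tx":-0.03,"ty":0,"tz":0.03,"rx":0,"ry":0,"rz":0,"claw":0.01},
    {"tx":-0.06,"ty":0,"tz":0.025,"rx":0,"ry":0,"rz":0,"claw":0.01},
    {"tx":-0.09,"ty":0,"tz":0.02,"rx":0,"ry":0,"rz":0,"claw":0.01},
    {"tx":-0.11,"ty":0,"tz":0.015,"rx":0,"ry":0,"rz":0,"claw":0.01},
    {"tx":-0.115,"ty":0,"tz":0.015,"rx":0,"ry":0,"rz":0,"claw":0.01},
    {"tx":-0.115,"ty":0,"tz":0.015,"rx":0,"ry":0,"rz":0,"claw":0.01},
    {"tx":-0.115,"ty":0,"tz":0.015,"rx":0,"ry":0,"rz":0,"claw":0.01},
    {"tx":-0.115,"ty":0,"tz":0.015,"rx":0,"ry":0,"rz":0,"claw":0.01}
  ]
}}

```text
clock: 17.55
eef_pos: [507.1, -38.7, 92.1]
tool_rot: [3.141, -0.003, 0.02]
force: [-0.2, -0.6, -2.6]
width: 27.3
```

```bash
python3 - <<'E'
from h import *
s=read_state(); print(s["clock"],s["eef_pos"].round(1),s["force"].round(2)); c=cam("wrist"); im=get_image("wrist")
np.save("c4.npy",np.r_[c[0].ravel(),c[1],c[2].ravel()]); print(c[1])
for P in ([591,70,30],[593,-40,30],[595,-150,30]): print(proj(c,P).round(1))
cv2.imwrite("pics/w4raw.png",im[:,:,::-1])
cv2.imwrite("pics/w4.png",cv2.resize(im[:,:,::-1],(800,600),interpolation=cv2.INTER_CUBIC))
E
```

```text
17.55 [507.1 -38.7  92.1] [-0.19 -0.63 -2.62]
[583.87346248 -35.90068684 235.34237387]
[112.5 103.4]
[280.3 103.5]
[448.  103.7]
```

View pics/w4.png

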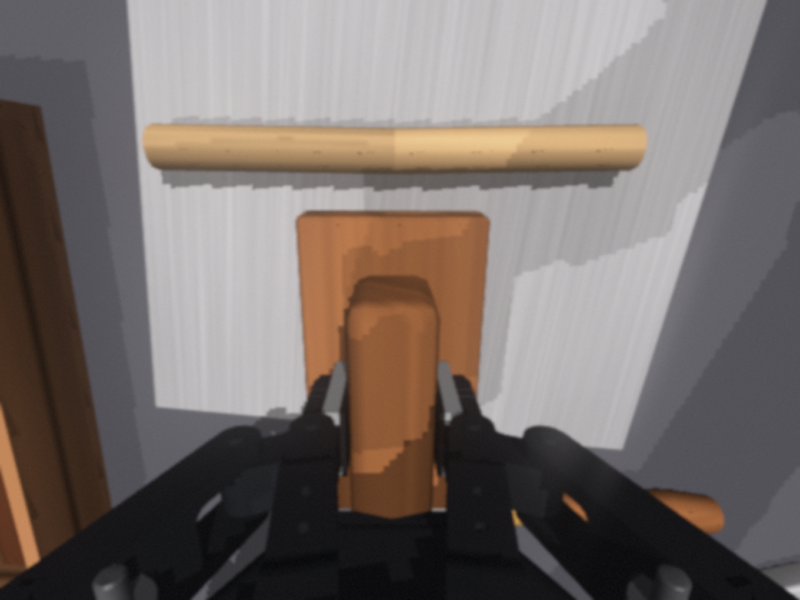

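The wrist view shows the dowel after its full turn, from (143,147) to (646,146). The kink at (396,149) is level again. I'll measure this closer view.

```bash
python3 - <<'E'
import kink as k; from h import *
v=np.load("c4.npy"); c=(v[:9].reshape(3,3),v[9:12],v[12:].reshape(3,3))
e=[atz(c,(x*.7,146.5*.7),30)[1] for x in(143.5,396,646)]; print(e,e[0]-e[2]); k.YM=e[1]
k.kink(cv2.imread("pics/w4raw.png"),c,80,124,108,444)
E
```

```text
[np.float64(77.81771441749743), np.float64(-37.92369912510163), np.float64(-152.5894471516869)] 230.40716156918432
R-B 0 x 603.3 slope -0.018 kink -1.71 rms 0.03 329
R-B 1 x 583.7 slope -0.0206 kink -0.41 rms 0.58 335
B 0 x 603.6 slope -0.0186 kink -1.6 rms 0.07 324
B 1 x 583.3 slope -0.0176 kink -1.74 rms 0.05 320
B/R 0 x 603.4 slope -0.0183 kink -1.68 rms 0.04 332
B/R 1 x 583.7 slope -0.0177 kink -1.76 rms 0.05 320
```

Vision puts the kink at about 1.65 mm and the feel gave about 1.45 mm, which could be biased low if the sole is tilted in the grip. I'll check the tilt with light touches on the dowel's two ends.

{"fn": "apply_moves", "kwargs": {
  "increments": [
    {"tx":0.02,"ty":0.035,"tz":0,"rx":0,"ry":0,"rz":0,"claw":0.01},
    {"tx":0.045,"ty":0.08,"tz":0,"rx":0,"ry":0,"rz":0,"claw":0.01},
    {"tx":0.062,"ty":0.115,"tz":0,"rx":0,"ry":0,"rz":0,"claw":0.01},
    {"tx":0.067,"ty":0.1225,"tz":-0.01,"rx":0,"ry":0,"rz":0,"claw":0.01},
    {"tx":0.067,"ty":0.1225,"tz":-0.016,"rx":0,"ry":0,"rz":0,"claw":0.01},
    {"tx":0.067,"ty":0.1225,"tz":-0.019,"rx":0,"ry":0,"rz":0,"claw":0.01},
    {"tx":0.067,"ty":0.1225,"tz":-0.02,"rx":0,"ry":0,"rz":0,"claw":0.01},
    {"tx":0.067,"ty":0.1225,"tz":-0.0205,"rx":0,"ry":0,"rz":0,"claw":0.01},
    {"tx":0.067,"ty":0.1225,"tz":-0.021,"rx":0,"ry":0,"rz":0,"claw":0.01},
    {"tx":0.067,"ty":0.1225,"tz":-0.0214,"rx":0,"ry":0,"rz":0,"claw":0.01},
    {"tx":0.067,"ty":0.1225,"tz":-0.0214,"rx":0,"ry":0,"rz":0,"claw":0.01},
    {"tx":0.067,"ty":0.1225,"tz":-0.0214,"rx":0,"ry":0,"rz":0,"claw":0.01}
  ]
}}

```text
clock: 18.8
eef_pos: [572.1, 83.7, 70.3]
tool_rot: [-3.142, -0.0, 0.019]
force: [0.5, 0.1, -1.2]
width: 27.2
```

```bash
cat > rd.py <<'E'
from h import *
L=[]
for i in range(4):
    s=read_state(); L.append(np.r_[s["eef_pos"],s["tool_rot"]*1000,s["force"],s["torque"]]); get_image("top")
np.set_printoptions(precision=2,suppress=True); print(s["clock"],np.mean(L,0))
E
python3 rd.py
```

```text
18.95 [ 572.17   83.72   70.26 1570.76   -0.29   19.56   -0.16   -0.35   -1.73
   -0.07   -0.02   -0.01]
```

{"fn": "apply_moves", "kwargs": {
  "increments": [
    {"tx":0,"ty":0,"tz":0.003,"rx":0,"ry":0,"rz":0,"claw":0.01},
    {"tx":0,"ty":0,"tz":0.01,"rx":0,"ry":0,"rz":0,"claw":0.01},
    {"tx":0,"ty":-0.045,"tz":0.012,"rx":0,"ry":0,"rz":0,"claw":0.01},
    {"tx":0,"ty":-0.09,"tz":0.012,"rx":0,"ry":0,"rz":0,"claw":0.01},
    {"tx":0.002,"ty":-0.135,"tz":0.012,"rx":0,"ry":0,"rz":0,"claw":0.01},
    {"tx":0.003,"ty":-0.18,"tz":0.012,"rx":0,"ry":0,"rz":0,"claw":0.01},
    {"tx":0.004,"ty":-0.22,"tz":0.012,"rx":0,"ry":0,"rz":0,"claw":0.01},
    {"tx":0.004,"ty":-0.244,"tz":0.008,"rx":0,"ry":0,"rz":0,"claw":0.01},
    {"tx":0.004,"ty":-0.244,"tz":0.003,"rx":0,"ry":0,"rz":0,"claw":0.01},
    {"tx":0.004,"ty":-0.244,"tz":0.0015,"rx":0,"ry":0,"rz":0,"claw":0.01},
    {"tx":0.004,"ty":-0.244,"tz":0.001,"rx":0,"ry":0,"rz":0,"claw":0.01},
    {"tx":0.004,"ty":-0.244,"tz":0.0005,"rx":0,"ry":0,"rz":0,"claw":0.01}
  ]
}}

```text
clock: 20.2
eef_pos: [576.4, -158.3, 70.7]
tool_rot: [-3.141, -0.0, 0.022]
force: [0.0, -0.6, -3.1]
width: 27.1
```

{"fn": "apply_moves", "kwargs": {
  "increments": [
    {"tx":0,"ty":0,"tz":-0.0003,"rx":0,"ry":0,"rz":0,"claw":0.01},
    {"tx":0,"ty":0,"tz":-0.0005,"rx":0,"ry":0,"rz":0,"claw":0.01},
    {"tx":0,"ty":0,"tz":-0.0005,"rx":0,"ry":0,"rz":0,"claw":0.01},
    {"tx":0,"ty":0,"tz":-0.0005,"rx":0,"ry":0,"rz":0,"claw":0.01}
  ]
}}

```text
clock: 20.6
eef_pos: [576.2, -160.0, 70.2]
tool_rot: [-3.142, -0.0, 0.02]
force: [-0.8, 0.5, -2.8]
width: 27.2
```

```bash
python3 rd.py
```

```text
20.75 [  576.17  -160.07    70.22 -3141.52    -0.2     19.72    -0.04     0.55
    -2.26     0.12    -0.03     0.  ]
```

{"fn": "apply_moves", "kwargs": {
  "increments": [
    {"tx":0,"ty":0,"tz":0.003,"rx":0,"ry":0,"rz":0,"claw":0.01},
    {"tx":0,"ty":0,"tz":0.01,"rx":0,"ry":0,"rz":0,"claw":0.01},
    {"tx":-0.004,"ty":0.045,"tz":0.012,"rx":0,"ry":0,"rz":0,"claw":0.01},
    {"tx":-0.008,"ty":0.09,"tz":0.012,"rx":0,"ry":0,"rz":0,"claw":0.01},
    {"tx":-0.01,"ty":0.122,"tz":0.01,"rx":0,"ry":0,"rz":0,"claw":0.01},
    {"tx":-0.01,"ty":0.122,"tz":0.004,"rx":0,"ry":0,"rz":0,"claw":0.01},
    {"tx":-0.01,"ty":0.122,"tz":0.002,"rx":0,"ry":0,"rz":0,"claw":0.01},
    {"tx":-0.01,"ty":0.122,"tz":0.001,"rx":0,"ry":0,"rz":0,"claw":0.01},
    {"tx":-0.01,"ty":0.122,"tz":0.0005,"rx":0,"ry":0,"rz":0,"claw":0.01},
    {"tx":-0.01,"ty":0.122,"tz":0,"rx":0,"ry":0,"rz":0,"claw":0.01},
    {"tx":-0.01,"ty":0.122,"tz":0,"rx":0,"ry":0,"rz":0,"claw":0.01},
    {"tx":-0.01,"ty":0.122,"tz":0,"rx":0,"ry":0,"rz":0,"claw":0.01}
  ]
}}

```text
clock: 22.0
eef_pos: [566.2, -38.8, 70.3]
tool_rot: [3.141, -0.0, 0.019]
force: [-0.4, -0.9, -2.1]
width: 27.3
```

```bash
python3 rd.py
```

```text
22.15 [ 566.22  -38.64   70.25 3141.39   -0.39   19.03    0.16   -0.3    -2.03
   -0.14   -0.04   -0.04]
```

{"fn": "apply_moves", "kwargs": {
  "increments": [
    {"tx":0,"ty":0,"tz":-0.0003,"rx":0,"ry":0,"rz":0,"claw":0.01},
    {"tx":0,"ty":0,"tz":-0.0004,"rx":0,"ry":0,"rz":0,"claw":0.01},
    {"tx":0,"ty":0,"tz":-0.0004,"rx":0,"ry":0,"rz":0,"claw":0.01}
  ]
}}

```text
clock: 22.5
eef_pos: [566.6, -38.4, 70.2]
tool_rot: [3.141, -0.001, 0.019]
force: [-0.3, -1.2, 2.0]
width: 26.9
```

```bash
python3 rd.py
```

```text
22.65 [ 566.57  -38.42   70.14 3141.33   -1.16   19.46   -0.19   -1.09    3.34
   -0.29   -0.09   -0.03]
```

{"fn": "apply_moves", "kwargs": {
  "increments": [
    {"tx":0.003,"ty":0.0001,"tz":0.0002,"rx":0,"ry":0,"rz":0,"claw":0.01},
    {"tx":0.006,"ty":0.0001,"tz":0.0005,"rx":0,"ry":0,"rz":0,"claw":0.01},
    {"tx":0.009,"ty":0.0002,"tz":0.0007,"rx":0,"ry":0,"rz":0,"claw":0.01},
    {"tx":0.012,"ty":0.0002,"tz":0.0009,"rx":0,"ry":0,"rz":0,"claw":0.01},
    {"tx":0.015,"ty":0.0003,"tz":0.0011,"rx":0,"ry":0,"rz":0,"claw":0.01},
    {"tx":0.018,"ty":0.0003,"tz":0.0013,"rx":0,"ry":0,"rz":0,"claw":0.01},
    {"tx":0.021,"ty":0.0004,"tz":0.0014,"rx":0,"ry":0,"rz":0,"claw":0.01},
    {"tx":0.024,"ty":0.0004,"tz":0.0015,"rx":0,"ry":0,"rz":0,"claw":0.01},
    {"tx":0.027,"ty":0.0005,"tz":0.0016,"rx":0,"ry":0,"rz":0,"claw":0.01},
    {"tx":0.03,"ty":0.0006,"tz":0.0016,"rx":0,"ry":0,"rz":0,"claw":0.01},
    {"tx":0.0315,"ty":0.0006,"tz":0.0016,"rx":0,"ry":0,"rz":0,"claw":0.01},
    {"tx":0.0315,"ty":0.0006,"tz":0.0016,"rx":0,"ry":0,"rz":0,"claw":0.01}
  ]
}}

```text
clock: 23.9
eef_pos: [598.3, -37.8, 71.4]
tool_rot: [3.141, -0.001, 0.02]
force: [-0.5, -1.2, 5.6]
width: 27.0
```

```bash
python3 rd.py
```

```text
24.05 [ 598.17  -37.76   71.43 3141.32   -1.02   19.56   -0.1    -1.68    5.19
   -0.44   -0.17   -0.  ]
```

{"fn": "apply_moves", "kwargs": {
  "increments": [
    {"tx":0,"ty":0,"tz":0.0001,"rx":0,"ry":0,"rz":0,"claw":0.01},
    {"tx":0,"ty":0,"tz":0.0002,"rx":0,"ry":0,"rz":0,"claw":0.01},
    {"tx":0,"ty":0,"tz":0.0002,"rx":0,"ry":0,"rz":0,"claw":0.01}
  ]
}}

```text
clock: 24.4
eef_pos: [597.5, -37.8, 71.5]
tool_rot: [3.141, 0.0, 0.019]
force: [-0.1, -2.2, 3.8]
width: 27.1
```

```bash
python3 rd.py
```

```text
24.55 [ 597.5   -37.76   71.48 3141.43    0.08   19.47    0.06   -2.4     4.41
   -0.56   -0.13   -0.03]
```

{"fn": "apply_moves", "kwargs": {
  "increments": [
    {"tx":0,"ty":0,"tz":0.0002,"rx":0,"ry":0,"rz":0,"claw":0.01},
    {"tx":0,"ty":0,"tz":0.0003,"rx":0,"ry":0,"rz":0,"claw":0.01},
    {"tx":0,"ty":0,"tz":0.0003,"rx":0,"ry":0,"rz":0,"claw":0.01}
  ]
}}

```text
clock: 24.9
eef_pos: [597.2, -37.7, 71.5]
tool_rot: [3.142, 0.001, 0.02]
force: [-0.0, -3.5, 1.7]
width: 27.3
```

```bash
python3 rd.py
```

```text
25.05 [597.22 -37.62  71.55   0.     0.75  19.57  -0.06  -2.5    1.99  -0.62
  -0.06  -0.03]
```

{"fn": "apply_moves", "kwargs": {
  "increments": [
    {"tx":0,"ty":0,"tz":0.0001,"rx":0,"ry":0,"rz":0,"claw":0.01},
    {"tx":0,"ty":0,"tz":0.0002,"rx":0,"ry":0,"rz":0,"claw":0.01},
    {"tx":0,"ty":0,"tz":0.0002,"rx":0,"ry":0,"rz":0,"claw":0.01}
  ]
}}

```text
clock: 25.4
eef_pos: [597.1, -36.9, 71.7]
tool_rot: [-3.141, 0.001, 0.02]
force: [0.2, -0.4, -1.3]
width: 27.6
```

```bash
python3 rd.py
```

```text
25.55 [  597.18   -36.95    71.68 -3140.86     0.91    20.05     0.17    -0.33
    -1.71    -0.1     -0.01    -0.  ]
```

{"fn": "apply_moves", "kwargs": {
  "increments": [
    {"tx":-0.001,"ty":0,"tz":-0.0004,"rx":0,"ry":0,"rz":0,"claw":0.01},
    {"tx":-0.004,"ty":-0.0001,"tz":-0.0004,"rx":0,"ry":0,"rz":0,"claw":0.01},
    {"tx":-0.007,"ty":-0.0002,"tz":-0.0005,"rx":0,"ry":0,"rz":0,"claw":0.01},
    {"tx":-0.01,"ty":-0.0002,"tz":-0.0006,"rx":0,"ry":0,"rz":0,"claw":0.01},
    {"tx":-0.013,"ty":-0.0003,"tz":-0.0008,"rx":0,"ry":0,"rz":0,"claw":0.01},
    {"tx":-0.016,"ty":-0.0003,"tz":-0.001,"rx":0,"ry":0,"rz":0,"claw":0.01},
    {"tx":-0.019,"ty":-0.0004,"tz":-0.0012,"rx":0,"ry":0,"rz":0,"claw":0.01},
    {"tx":-0.022,"ty":-0.0004,"tz":-0.0014,"rx":0,"ry":0,"rz":0,"claw":0.01},
    {"tx":-0.025,"ty":-0.0005,"tz":-0.0017,"rx":0,"ry":0,"rz":0,"claw":0.01},
    {"tx":-0.028,"ty":-0.0006,"tz":-0.002,"rx":0,"ry":0,"rz":0,"claw":0.01},
    {"tx":-0.0315,"ty":-0.0006,"tz":-0.0022,"rx":0,"ry":0,"rz":0,"claw":0.01},
    {"tx":-0.0315,"ty":-0.0006,"tz":-0.0022,"rx":0,"ry":0,"rz":0,"claw":0.01}
  ]
}}

```text
clock: 26.8
eef_pos: [565.9, -38.1, 70.2]
tool_rot: [-3.141, -0.0, 0.02]
force: [-0.8, 2.3, 3.8]
width: 27.0
```

```bash
python3 rd.py
```

```text
26.95 [  566.19   -38.06    70.14 -3141.4     -0.54    19.7     -0.68     2.59
     4.8      0.56    -0.03     0.02]
```

{"fn": "apply_moves", "kwargs": {
  "increments": [
    {"tx":0,"ty":0,"tz":0.0005,"rx":0,"ry":0,"rz":0,"claw":0.01},
    {"tx":0,"ty":0,"tz":0.002,"rx":0,"ry":0,"rz":0,"claw":0.01},
    {"tx":0,"ty":0,"tz":0.015,"rx":0,"ry":0,"rz":0,"claw":0.01},
    {"tx":-0.01,"ty":-0.02,"tz":0.03,"rx":0,"ry":0,"rz":0,"claw":0.01},
    {"tx":-0.025,"ty":-0.065,"tz":0.03,"rx":0,"ry":0,"rz":0,"claw":0.01},
    {"tx":-0.04,"ty":-0.11,"tz":0.03,"rx":0,"ry":0,"rz":0,"claw":0.01},
    {"tx":-0.055,"ty":-0.155,"tz":0.03,"rx":0,"ry":0,"rz":0,"claw":0.01},
    {"tx":-0.07,"ty":-0.2,"tz":0.025,"rx":0,"ry":0,"rz":0,"claw":0.01},
    {"tx":-0.085,"ty":-0.245,"tz":0.02,"rx":0,"ry":0,"rz":0,"claw":0.01},
    {"tx":-0.1,"ty":-0.29,"tz":0.01,"rx":0,"ry":0,"rz":0,"claw":0.01},
    {"tx":-0.112,"ty":-0.33,"tz":-0.01,"rx":0,"ry":0,"rz":0,"claw":0.01},
    {"tx":-0.118,"ty":-0.352,"tz":-0.025,"rx":0,"ry":0,"rz":0,"claw":0.01}
  ]
}}

```text
clock: 28.2
eef_pos: [444.7, -396.0, 44.7]
tool_rot: [3.138, 0.002, 0.014]
force: [-0.1, -0.8, -3.1]
width: 27.3
```

{"fn": "apply_moves", "kwargs": {
  "increments": [
    {"tx":0,"ty":-0.005,"tz":-0.006,"rx":0,"ry":0,"rz":0,"claw":0.01},
    {"tx":0,"ty":-0.005,"tz":-0.01,"rx":0,"ry":0,"rz":0,"claw":0.01},
    {"tx":0,"ty":-0.005,"tz":-0.012,"rx":0,"ry":0,"rz":0,"claw":0.01},
    {"tx":0,"ty":-0.005,"tz":-0.0135,"rx":0,"ry":0,"rz":0,"claw":0.01},
    {"tx":0,"ty":-0.005,"tz":-0.0145,"rx":0,"ry":0,"rz":0,"claw":0.01},
    {"tx":0,"ty":-0.005,"tz":-0.0145,"rx":0,"ry":0,"rz":0,"claw":0.01}
  ]
}}

```text
clock: 28.8
eef_pos: [448.7, -394.4, 30.6]
tool_rot: [-3.142, -0.0, 0.021]
force: [0.3, 0.1, -2.5]
width: 27.2
```

{"fn": "apply_moves", "kwargs": {
  "increments": [
    {"tx":0,"ty":0,"tz":-0.0005,"rx":0,"ry":0,"rz":0,"claw":0.01},
    {"tx":0,"ty":0,"tz":-0.0005,"rx":0,"ry":0,"rz":0,"claw":0.035},
    {"tx":0,"ty":0,"tz":-0.0005,"rx":0,"ry":0,"rz":0,"claw":0.06},
    {"tx":0,"ty":0,"tz":0,"rx":0,"ry":0,"rz":0,"claw":0.07},
    {"tx":0,"ty":0,"tz":0.02,"rx":0,"ry":0,"rz":0,"claw":0.07},
    {"tx":0,"ty":0,"tz":0.05,"rx":0,"ry":0,"rz":0,"claw":0.07},
    {"tx":0,"ty":0,"tz":0.08,"rx":0,"ry":0,"rz":0,"claw":0.07},
    {"tx":0.01,"ty":0.04,"tz":0.1,"rx":0,"ry":0,"rz":0,"claw":0.07},
    {"tx":0.03,"ty":0.08,"tz":0.1,"rx":0,"ry":0,"rz":0,"claw":0.07},
    {"tx":0.05,"ty":0.12,"tz":0.1,"rx":0,"ry":0,"rz":0,"claw":0.07},
    {"tx":0.07,"ty":0.16,"tz":0.1,"rx":0,"ry":0,"rz":0,"claw":0.07},
    {"tx":0.09,"ty":0.2,"tz":0.1,"rx":0,"ry":0,"rz":0,"claw":0.07}
  ]
}}

```text
clock: 30.0
eef_pos: [538.8, -193.7, 130.7]
tool_rot: [3.141, -0.001, 0.019]
force: [0.4, 0.1, -0.4]
width: 69.9
```

{"fn": "apply_moves", "kwargs": {
  "increments": [
    {"tx":0.015,"ty":0.04,"tz":0,"rx":0,"ry":0,"rz":0,"claw":0.07},
    {"tx":0.03,"ty":0.08,"tz":0,"rx":0,"ry":0,"rz":0,"claw":0.07},
    {"tx":0.042,"ty":0.12,"tz":0,"rx":0,"ry":0,"rz":0,"claw":0.07},
    {"tx":0.05,"ty":0.15,"tz":0,"rx":0,"ry":0,"rz":0,"claw":0.07},
    {"tx":0.055,"ty":0.157,"tz":-0.01,"rx":0,"ry":0,"rz":0,"claw":0.07},
    {"tx":0.055,"ty":0.157,"tz":-0.01,"rx":0,"ry":0,"rz":0,"claw":0.07},
    {"tx":0.055,"ty":0.157,"tz":-0.01,"rx":0,"ry":0,"rz":0,"claw":0.07},
    {"tx":0.055,"ty":0.157,"tz":-0.01,"rx":0,"ry":0,"rz":0,"claw":0.07},
    {"tx":0.055,"ty":0.157,"tz":-0.01,"rx":0,"ry":0,"rz":0,"claw":0.07}
  ]
}}

```text
clock: 30.9
eef_pos: [592.8, -40.3, 120.6]
tool_rot: [3.141, -0.0, 0.017]
force: [0.4, -0.2, -0.1]
width: 69.7
```

```bash
python3 - <<'E'
from h import *
s=read_state(); print(s["clock"],s["eef_pos"].round(1),s["qpos"].round(2)); c=cam("wrist")
ims=[get_image("wrist") for _ in range(3)]; im=np.mean(ims,0).astype(np.uint8)
np.save("c5.npy",np.r_[c[0].ravel(),c[1],c[2].ravel()]); print(c[1])
cv2.imwrite("pics/w5raw.png",im[:,:,::-1])
cv2.imwrite("pics/w5.png",cv2.resize(im[:,:,::-1],(800,600),interpolation=cv2.INTER_CUBIC))
E
```

```text
30.9 [592.8 -40.3 120.6] [-0.09  0.69  0.17  1.78 -0.18  0.68 -1.37]
[669.97682342 -37.63847013 263.6633412 ]
```

View pics/w5.png

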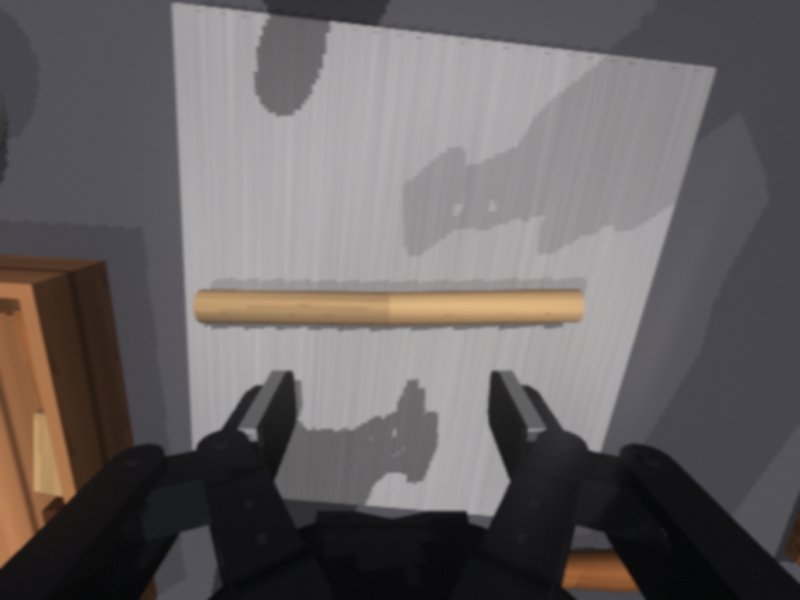

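The wrist view shows the dowel from (195,306) to (585,305), with the kink at (390,308). I'll fit this and also run a pixel-ratio check on all three views.

```bash
python3 - <<'E'
from h import *
def run(n,r0,r1,ua,ub,uk):
    im=cv2.imread(f"pics/{n}.png").astype(float); B,G,R=im[...,0],im[...,1],im[...,2]
    for nm,ch in(("B",-B),("B/R",-200*B/(R+1))):
        ch=cv2.GaussianBlur(ch,(0,0),1.0)
        # ends along the axis
        row=ch[(r0+r1)//2-3:(r0+r1)//2+4].mean(0); g=np.gradient(row)
        a=ua-8+np.argmax(g[ua-8:ua+9]); b=ub-8+np.argmin(g[ub-8:ub+9]); L=b-a
        ks=[]
        for k in(0,1):
            U,V=[],[]
            for u in range(a+8,b-8):
                g=np.gradient(ch[r0:r1,u])*(1 if k==0 else -1); i=int(g.argmax())
                if 1<=i<=len(g)-2:
                    p,q,s=g[i-1:i+2]; U.append(u); V.append(r0+i+.5*(p-s)/(p-2*q+s))
            U,V=np.array(U),np.array(V); u=U-uk; keep=np.ones(len(u),bool)
            for _ in range(5):
                A=np.c_[np.ones_like(u),u,L/2-np.abs(u),u*u]
                r=np.linalg.lstsq(A[keep][:,:3],V[keep],rcond=None)[0]; res=V-A[:,:3]@r; keep=np.abs(res)<2.5*res[keep].std()+.02
            r4=np.linalg.lstsq(A[keep],V[keep],rcond=None)[0]
            ks.append(r[2]*L/2/L*220); print(n,nm,k,"len px",L,"kink mm",round(ks[-1],2),"rms px",res[keep].std().round(3),"n",keep.sum(),"with quad:",round(r4[2]*110,2),"quad sag mm",round(r4[3]*(L/2)**2/L*220,2))
run("w3raw",82,125,127,414,270); run("w4raw",80,124,101,452,277); run("w5raw",194,240,137,409,273)
E
```

```text
w3raw B 0 len px 289 kink mm 1.72 rms px 0.15 n 273 with quad: 1.95 quad sag mm 0.25
w3raw B 1 len px 289 kink mm 1.75 rms px 0.077 n 236 with quad: 1.62 quad sag mm -0.15
w3raw B/R 0 len px 289 kink mm 1.81 rms px 0.08 n 273 with quad: 1.9 quad sag mm 0.1
w3raw B/R 1 len px 289 kink mm 1.84 rms px 0.072 n 265 with quad: 1.75 quad sag mm -0.09
w4raw B 0 len px 352 kink mm 1.73 rms px 0.121 n 328 with quad: 1.83 quad sag mm 0.11
w4raw B 1 len px 352 kink mm 1.82 rms px 0.072 n 322 with quad: 1.83 quad sag mm 0.02
w4raw B/R 0 len px 352 kink mm 1.81 rms px 0.072 n 335 with quad: 1.92 quad sag mm 0.11
w4raw B/R 1 len px 352 kink mm 1.84 rms px 0.085 n 320 with quad: 1.98 quad sag mm 0.15
w5raw B 0 len px 273 kink mm 1.68 rms px 0.098 n 257 with quad: 1.9 quad sag mm 0.24
w5raw B 1 len px 273 kink mm 2.0 rms px 0.811 n 257 with quad: 0.47 quad sag mm -1.62
w5raw B/R 0 len px 274 kink mm 1.62 rms px 0.049 n 258 with quad: 1.71 quad sag mm 0.1
w5raw B/R 1 len px 274 kink mm 1.6 rms px 0.042 n 249 with quad: 1.64 quad sag mm 0.05
```

Vision gives about 1.65–1.7 mm in all three views, and the feel gives 1.45–1.5 mm as a lower bound because loading flattens the bow. So it is more crooked than 1.5 mm and goes in the crate. I'll turn the gripper 90° to pick the dowel across its middle.

```bash
python3 - <<'E'
from h import *
v=np.load("c5.npy"); c=(v[:9].reshape(3,3),v[9:12],v[12:].reshape(3,3))
for p in((196,306),(390,307.5),(585,305)): print(atz(c,(p[0]*.7,p[1]*.7),30).round(1))
E
```

```text
[591.   75.1  30. ]
[591.8 -38.3  30. ]
[ 595.1 -152.3   30. ]
```

{"fn": "apply_moves", "kwargs": {
  "increments": [
    {"tx":0,"ty":0,"tz":0,"rx":0,"ry":0,"rz":1.6,"claw":0.06},
    {"tx":0,"ty":0,"tz":0,"rx":0,"ry":0,"rz":3.2,"claw":0.06},
    {"tx":0,"ty":0,"tz":0,"rx":0,"ry":0,"rz":4.8,"claw":0.06},
    {"tx":0,"ty":0,"tz":0,"rx":0,"ry":0,"rz":6.4,"claw":0.06},
    {"tx":0,"ty":0,"tz":0,"rx":0,"ry":0,"rz":8,"claw":0.06},
    {"tx":0,"ty":0,"tz":0,"rx":0,"ry":0,"rz":9.6,"claw":0.06},
    {"tx":0,"ty":0,"tz":0,"rx":0,"ry":0,"rz":11.2,"claw":0.06},
    {"tx":0,"ty":0,"tz":0,"rx":0,"ry":0,"rz":12.8,"claw":0.06},
    {"tx":0,"ty":0,"tz":0,"rx":0,"ry":0,"rz":14.4,"claw":0.06},
    {"tx":0,"ty":0,"tz":0,"rx":0,"ry":0,"rz":16,"claw":0.06},
    {"tx":0,"ty":0.002,"tz":-0.01,"rx":0,"ry":0,"rz":17.5,"claw":0.06},
    {"tx":0,"ty":0.002,"tz":-0.04,"rx":0,"ry":0,"rz":18,"claw":0.06}
  ]
}}

```text
clock: 32.25
eef_pos: [595.8, -36.5, 82.5]
tool_rot: [3.135, -0.0, 1.593]
force: [1.9, -0.4, 0.0]
width: 60.2
```

{"fn": "apply_moves", "kwargs": {
  "increments": [
    {"tx":-0.001,"ty":0,"tz":-0.01,"rx":0,"ry":0,"rz":0,"claw":0.06},
    {"tx":-0.001,"ty":0,"tz":-0.03,"rx":0,"ry":0,"rz":0,"claw":0.06},
    {"tx":-0.001,"ty":0,"tz":-0.045,"rx":0,"ry":0,"rz":0,"claw":0.06},
    {"tx":-0.001,"ty":0,"tz":-0.052,"rx":0,"ry":0,"rz":0,"claw":0.05},
    {"tx":-0.001,"ty":0,"tz":-0.055,"rx":0,"ry":0,"rz":0,"claw":0.04},
    {"tx":-0.001,"ty":0,"tz":-0.056,"rx":0,"ry":0,"rz":0,"claw":0.03},
    {"tx":-0.001,"ty":0,"tz":-0.057,"rx":0,"ry":0,"rz":0,"claw":0.022},
    {"tx":-0.001,"ty":0,"tz":-0.057,"rx":0,"ry":0,"rz":0,"claw":0.01},
    {"tx":-0.001,"ty":0,"tz":-0.057,"rx":0,"ry":0,"rz":0,"claw":0.01},
    {"tx":-0.001,"ty":0,"tz":-0.057,"rx":0,"ry":0,"rz":0,"claw":0.01}
  ]
}}

```text
clock: 33.25
eef_pos: [592.7, -36.2, 24.1]
tool_rot: [3.14, -0.0, 1.59]
force: [0.5, -0.1, 4.2]
width: 17.7
```

{"fn": "apply_moves", "kwargs": {
  "increments": [
    {"tx":0,"ty":0,"tz":0.003,"rx":0,"ry":0,"rz":0,"claw":0.01},
    {"tx":0,"ty":0,"tz":0.01,"rx":0,"ry":0,"rz":0,"claw":0.01},
    {"tx":0,"ty":0,"tz":0.03,"rx":0,"ry":0,"rz":0,"claw":0.01},
    {"tx":0,"ty":0,"tz":0.06,"rx":0,"ry":0,"rz":0,"claw":0.01},
    {"tx":0,"ty":0,"tz":0.08,"rx":0,"ry":0,"rz":0,"claw":0.01},
    {"tx":0,"ty":0,"tz":0.1,"rx":0,"ry":0,"rz":0,"claw":0.01},
    {"tx":0,"ty":0,"tz":0.1,"rx":0,"ry":0,"rz":0,"claw":0.01}
  ]
}}

```text
clock: 33.95
eef_pos: [594.0, -36.2, 126.3]
tool_rot: [3.136, 0.0, 1.59]
force: [0.7, 0.6, -0.9]
width: 17.7
```

{"fn": "apply_moves", "kwargs": {
  "increments": [
    {"tx":-0.006,"ty":0.014,"tz":0,"rx":0,"ry":0,"rz":-1.5,"claw":0.01},
    {"tx":-0.016,"ty":0.036,"tz":0,"rx":0,"ry":0,"rz":-3,"claw":0.01},
    {"tx":-0.028,"ty":0.064,"tz":0,"rx":0,"ry":0,"rz":-4.6,"claw":0.01},
    {"tx":-0.041,"ty":0.093,"tz":0,"rx":0,"ry":0,"rz":-6.2,"claw":0.01},
    {"tx":-0.054,"ty":0.122,"tz":0,"rx":0,"ry":0,"rz":-7.8,"claw":0.01},
    {"tx":-0.067,"ty":0.152,"tz":0,"rx":0,"ry":0,"rz":-9.4,"claw":0.01},
    {"tx":-0.08,"ty":0.181,"tz":0,"rx":0,"ry":0,"rz":-11,"claw":0.01},
    {"tx":-0.093,"ty":0.211,"tz":0,"rx":0,"ry":0,"rz":-12.6,"claw":0.01},
    {"tx":-0.106,"ty":0.24,"tz":0,"rx":0,"ry":0,"rz":-14.2,"claw":0.01},
    {"tx":-0.116,"ty":0.263,"tz":0,"rx":0,"ry":0,"rz":-15.8,"claw":0.01},
    {"tx":-0.123,"ty":0.279,"tz":0,"rx":0,"ry":0,"rz":-17.2,"claw":0.01},
    {"tx":-0.126,"ty":0.286,"tz":0,"rx":0,"ry":0,"rz":-18.4,"claw":0.01}
  ]
}}

```text
clock: 35.15
eef_pos: [464.3, 251.9, 122.5]
tool_rot: [3.141, 0.002, -0.016]
force: [-0.1, 0.3, -0.7]
width: 18.0
```

{"fn": "apply_moves", "kwargs": {
  "increments": [
    {"tx":0,"ty":0,"tz":0,"rx":0,"ry":0,"rz":0,"claw":0.01},
    {"tx":0,"ty":0,"tz":0,"rx":0,"ry":0,"rz":0,"claw":0.01},
    {"tx":0,"ty":0,"tz":0,"rx":0,"ry":0,"rz":0,"claw":0.01},
    {"tx":0,"ty":0,"tz":0,"rx":0,"ry":0,"rz":0,"claw":0.01}
  ]
}}

```text
clock: 35.55
eef_pos: [466.5, 248.8, 123.2]
tool_rot: [3.141, -0.0, -0.016]
force: [-0.6, -0.3, -1.1]
width: 18.1
```

```bash
python3 - <<'E'
from h import *
s=read_state(); print(s["clock"],s["eef_pos"].round(1),s["tool_rot"].round(3),s["force"].round(1),s["width"]); c=cam("wrist")
im=get_image("wrist")
np.save("c6.npy",np.r_[c[0].ravel(),c[1],c[2].ravel()]); print(c[1])
cv2.imwrite("pics/w6raw.png",im[:,:,::-1])
cv2.imwrite("pics/w6.png",cv2.resize(im[:,:,::-1],(800,600),interpolation=cv2.INTER_CUBIC))
E
```

```text
35.55 [466.5 248.8 123.2] [ 3.141 -0.    -0.016] [-0.6 -0.3 -1.1] 18.113405837212472
[543.65241273 248.83343281 266.31159939]
```

View pics/w6.png

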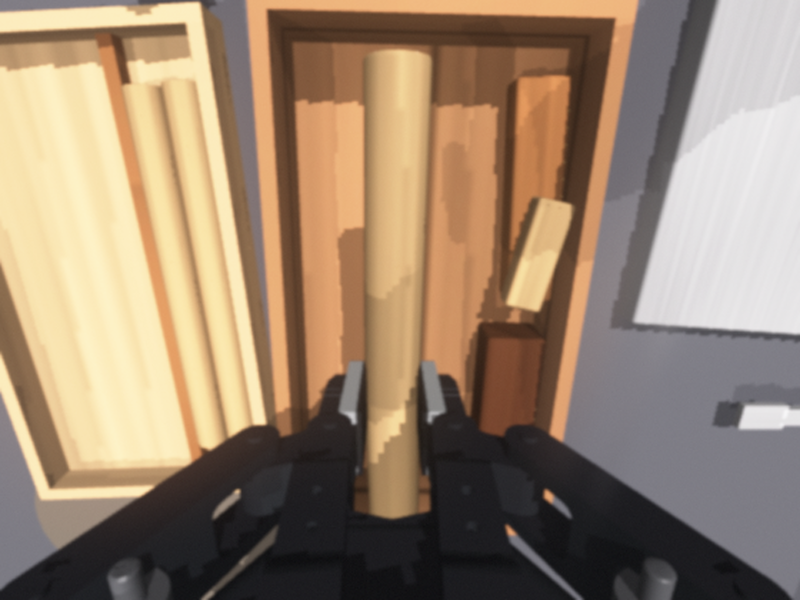

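The wrist view shows the dowel along the crate's lane: far end at (397,58), inner left rim at about (270,20)–(283,300), offcuts from x≈480 on the right, and the far inner rim at row 17. I'll check the numbers before lowering.

```bash
python3 - <<'E'
from h import *
v=np.load("c6.npy"); c=(v[:9].reshape(3,3),v[9:12],v[12:].reshape(3,3)); T=cam("top")
for n,p,z in(("rimL far",(269,11),58),("rimR far",(614,18),58),("rimL mid",(284,300),58),("rimR mid",(577,300),58),("offcut",(480,328),30),("dowel far end",(397,55),131),("dowel near",(397,500),131)): print(n,atz(c,(p[0]*.7,p[1]*.7),z).round(1))
print("near rim (top)",atz(T,(261*.7,344*.7),58).round(0),atz(T,(334*.7,345*.7),58).round(0))
E
```

```text
rimL far [608.  299.8  58. ]
rimR far [602.9 152.4  58. ]
rimL mid [479.  305.6  58. ]
rimR mid [476.4 153.5  58. ]
offcut [450.6 197.   30. ]
dowel far end [574.1 246.7 131. ]
dowel near [417.7 248.7 131. ]
near rim (top) [324. 312.  58.] [317. 146.  58.]
```

{"fn": "apply_moves", "kwargs": {
  "increments": [
    {"tx":0.001,"ty":0.0015,"tz":-0.01,"rx":0,"ry":0,"rz":0,"claw":0.01},
    {"tx":0.001,"ty":0.0015,"tz":-0.03,"rx":0,"ry":0,"rz":0,"claw":0.01},
    {"tx":0.001,"ty":0.0015,"tz":-0.05,"rx":0,"ry":0,"rz":0,"claw":0.01},
    {"tx":0.001,"ty":0.0015,"tz":-0.07,"rx":0,"ry":0,"rz":0,"claw":0.01},
    {"tx":0.001,"ty":0.0015,"tz":-0.085,"rx":0,"ry":0,"rz":0,"claw":0.01},
    {"tx":0.001,"ty":0.0015,"tz":-0.097,"rx":0,"ry":0,"rz":0,"claw":0.01},
    {"tx":0.001,"ty":0.0015,"tz":-0.103,"rx":0,"ry":0,"rz":0,"claw":0.01},
    {"tx":0.001,"ty":0.0015,"tz":-0.106,"rx":0,"ry":0,"rz":0,"claw":0.01},
    {"tx":0.001,"ty":0.0015,"tz":-0.108,"rx":0,"ry":0,"rz":0,"claw":0.01},
    {"tx":0.001,"ty":0.0015,"tz":-0.1095,"rx":0,"ry":0,"rz":0,"claw":0.01},
    {"tx":0.001,"ty":0.0015,"tz":-0.1105,"rx":0,"ry":0,"rz":0,"claw":0.01},
    {"tx":0.001,"ty":0.0015,"tz":-0.1105,"rx":0,"ry":0,"rz":0,"claw":0.01}
  ]
}}

```text
clock: 36.8
eef_pos: [467.2, 251.5, 13.1]
tool_rot: [-3.141, -0.0, -0.015]
force: [-0.7, 0.2, 0.4]
width: 17.6
```

{"fn": "apply_moves", "kwargs": {
  "increments": [
    {"tx":0,"ty":0,"tz":-0.0004,"rx":0,"ry":0,"rz":0,"claw":0.01},
    {"tx":0,"ty":0,"tz":-0.0006,"rx":0,"ry":0,"rz":0,"claw":0.01},
    {"tx":0,"ty":0,"tz":-0.0006,"rx":0,"ry":0,"rz":0,"claw":0.01}
  ]
}}

```text
clock: 37.1
eef_pos: [467.1, 251.3, 12.3]
tool_rot: [-3.142, -0.0, -0.015]
force: [0.7, 0.0, -0.4]
width: 17.5
```

{"fn": "apply_moves", "kwargs": {
  "increments": [
    {"tx":0,"ty":0,"tz":-0.0004,"rx":0,"ry":0,"rz":0,"claw":0.01},
    {"tx":0,"ty":0,"tz":-0.0008,"rx":0,"ry":0,"rz":0,"claw":0.01},
    {"tx":0,"ty":0,"tz":-0.001,"rx":0,"ry":0,"rz":0,"claw":0.01},
    {"tx":0,"ty":0,"tz":-0.001,"rx":0,"ry":0,"rz":0,"claw":0.01}
  ]
}}

```text
clock: 37.5
eef_pos: [467.1, 251.3, 12.0]
tool_rot: [-3.141, -0.0, -0.015]
force: [-2.0, -0.4, 8.4]
width: 17.9
```

Contact is made at 12.0 mm. I'll open slowly and rise.

{"fn": "apply_moves", "kwargs": {
  "increments": [
    {"tx":0,"ty":0,"tz":0.0006,"rx":0,"ry":0,"rz":0,"claw":0.018},
    {"tx":0,"ty":0,"tz":0.0006,"rx":0,"ry":0,"rz":0,"claw":0.022},
    {"tx":0,"ty":0,"tz":0.0006,"rx":0,"ry":0,"rz":0,"claw":0.026},
    {"tx":0,"ty":0,"tz":0.001,"rx":0,"ry":0,"rz":0,"claw":0.034},
    {"tx":0,"ty":0,"tz":0.002,"rx":0,"ry":0,"rz":0,"claw":0.04},
    {"tx":0,"ty":0,"tz":0.01,"rx":0,"ry":0,"rz":0,"claw":0.04},
    {"tx":0,"ty":0,"tz":0.03,"rx":0,"ry":0,"rz":0,"claw":0.04},
    {"tx":0,"ty":0,"tz":0.07,"rx":0,"ry":0,"rz":0,"claw":0.04},
    {"tx":0,"ty":0,"tz":0.11,"rx":0,"ry":0,"rz":0,"claw":0.04},
    {"tx":0,"ty":0,"tz":0.15,"rx":0,"ry":0,"rz":0,"claw":0.04},
    {"tx":-0.03,"ty":-0.04,"tz":0.18,"rx":0,"ry":0,"rz":0,"claw":0.04},
    {"tx":-0.05,"ty":-0.08,"tz":0.18,"rx":0,"ry":0,"rz":0,"claw":0.04}
  ]
}}

```text
clock: 38.7
eef_pos: [419.5, 174.6, 194.2]
tool_rot: [-3.138, -0.007, -0.012]
force: [0.8, -1.1, -0.9]
width: 40.1
```

{"fn": "apply_moves", "kwargs": {
  "increments": [
    {"tx":-0.02,"ty":-0.045,"tz":0,"rx":0,"ry":0,"rz":0,"claw":0.04},
    {"tx":-0.03,"ty":-0.09,"tz":0,"rx":0,"ry":0,"rz":0,"claw":0.04},
    {"tx":-0.03,"ty":-0.13,"tz":0,"rx":0,"ry":0,"rz":0,"claw":0.04},
    {"tx":-0.03,"ty":-0.15,"tz":0,"rx":0,"ry":0,"rz":0,"claw":0.04},
    {"tx":-0.03,"ty":-0.15,"tz":0,"rx":0,"ry":0,"rz":0,"claw":0.04},
    {"tx":-0.03,"ty":-0.15,"tz":0,"rx":0,"ry":0,"rz":0,"claw":0.04}
  ]
}}

```text
clock: 39.3
eef_pos: [388.1, 23.1, 191.4]
tool_rot: [-3.141, -0.001, -0.016]
force: [0.3, 0.6, -0.9]
width: 40.3
```

```bash
python3 - <<'E'
from h import *
s=read_state(); print(s["clock"],s["eef_pos"].round(1),s["force"].round(1),s["width"])
a=get_image("top"); b=get_image("side")
o=np.hstack([cv2.resize(a[100:270,110:450],(400,300)),cv2.resize(b[90:390,150:450],(400,300))])
cv2.imwrite("pics/end.png",cv2.resize(np.vstack([cv2.resize(a[110:260,110:450],(800,353)),cv2.resize(b[110:390,140:450],(271,245))[:, :] if 0 else cv2.resize(b[120:280,140:500],(556,247)) if 0 else np.pad(cv2.resize(b[120:390,140:430],(265,247)),((0,0),(0,535),(0,0)))])[:,:,::-1],(800,600)))
E
```

```text
39.3 [388.1  23.1 191.4] [ 0.3  0.6 -0.9] 40.30573852816039
```

View pics/end.png

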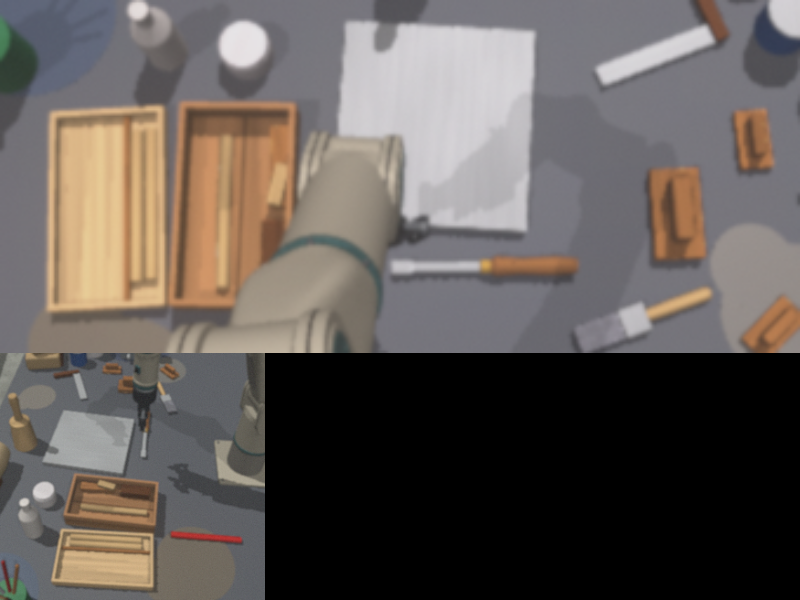

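The last picture shows the dowel lying in the crate's lane at (224,210), the block sole down on the bench at (678,213), and the bystanders unmoved. I'm handing the job in.

```bash
python3 -c "from cell import *; print(finish_job())"
```

```text
the job is handed in; nothing more can be done
None
```

I rolled the dowel under the block's cork sole for about 1.07 turns, pressing with under 10 N. It rocked, so I laid it in the crate of offcuts and handed the job in at about 39 s.

- **Verdict on the dowel:** this was a close call against the 1.5 mm limit. By vision, its middle was about 1.6–1.8 mm off true in three wrist views. By feel it rose about 1.4–1.5 mm on the measured height, and about 1.5–1.9 mm on the commanded height.
- **Why the crate:** the two checks did not fully agree. I trusted vision because pressing on the dowel and a slight sole tilt both make the felt rise read low.
- **Extra handling:** because it was close, I also touched each end of the dowel lightly and rolled it a quarter turn forward and back again.
- **Last checks:** the final pictures showed the dowel lying in the crate's free lane and the block sole down at its old spot, clear of the plate. The gouge, tin and glue bottle looked unmoved, and the gripper was empty and clear of everything.

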